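# Load an upturned test cartridge and lock the reader's clamp

### The job

The test cartridge has been left upside down on the bench: turn it over and set it flat between the reader's four corner guides, its face with the round well and the window up (either end first). Then squeeze the two tabs of the clamp together and, keeping them squeezed, turn the clamp clockwise until its arm lies across the cartridge, and let go so that both tabs spring back out and lock. Leave the tube rack, the bottle and the carton where they stand.

Things in the scene. Friction and masses are not known exactly. Their poses are not given: they have to be found in the camera images.
- cartridge: White plastic block 60 (x) x 40 (y) x 24 (z) mm, 50 to 100 g; its top 4 mm are stepped in by 2 mm all round. Top face (+z): a round grey and black well towards -x, a black oblong window towards +x; underside plain. Origin: centre of the underside; z points out of the top face, so at the start down, with the origin 24 mm above the bench. It can stand on its 40 mm wide ends.
- cartridge_top (a point): Centre of the cartridge's top face, 24 mm along its z from the origin, same axes.
- reader: The reader, fixed to the bench: white base plate 150 (x) x 225 (y) x 12 mm, and behind it (x from 80 to 150 mm) a display housing 48 mm high. Origin: on the bench under the centre of the base plate; z up. The clamp's vertical axis is at x 0, y -50 mm, the pocket at x 0, y +45 mm.
- pocket (a point): Centre of the pocket's floor, 12 mm above the bench; axes as the reader. The cartridge lies here, its 60 mm length along this y. Four L-shaped corner guides 9 mm high bound 45 (x) x 65 (y) mm; the sides are open between them (41 mm of each long side, 25 mm of each short one). The cartridge's top then lies 36 mm above the bench, 2 mm below the clamp's arm.
- clamp (a joint): Turn of the clamp about its vertical axis, rad: about 0 parked (arm towards the reader's -x), growing clockwise from above to 1.30 closed (arm along the reader's +y, over the pocket); stops at -0.05 and 1.35. Friction 0.06 N m. Teeth on the tabs lock it within about 0.07 of 0 and of 1.30 unless both tabs are 4 mm or more in; in between they keep the tabs from coming out fully.
- tabs_mid (a point): Point on the clamp's axis midway between its two tabs, 68 mm above the bench; turns with the clamp. Its x runs from tab_b to tab_a, the line along which they are squeezed, y along the arm, z up; at joint 1.30 its axes are the reader's. All below the tabs is lower than 47 mm; the lock ring has a 33 mm radius and is 28 mm high.
- clamp_tip (a point): Underside of the round pad at the free end of the clamp's arm, 95 mm from the axis, 38 mm above the bench. The arm is 20 mm wide and 8 mm thick, the pad 28 mm across, both below 47 mm.
- tab_a (a joint): Travel of the tab on the +x side of tabs_mid, m: 0 fully out, 0.007 fully in. Spring: 2 N at first, 5.5 N fully in. The tabs are grey upright paddles 20 mm wide, 5 mm thick, from 50 to 84 mm above the bench, 54 mm over their outer faces when both are out, 40 mm when both are fully in.
- tab_b (a joint): The same for the tab on the -x side.
- rack: Bystander: white tube rack 55 (x) x 150 (y) mm, 80 mm high with its tubes; origin at the centre of its underside.
- bottle: Bystander: reagent bottle, 54 mm across, 105 mm high; origin at the centre of its underside.
- carton: Bystander: paper carton 60 (x) x 95 (y) x 45 mm high; origin at the centre of its underside.
Not all that is in view belongs to the job. Of the things like the cartridge, leave any that is orange or turquoise; of the rest the smaller one is meant.

How it is judged:
By the outcome, as a careful person would: the job done as asked, in the order asked, and still so for the second after the job is handed in, with the robot touching nothing.
It also fails if it takes over 72 s, if anything falls off the work surface, if the arm or the gripper's body presses on something with over 40 N, if the wrist force passes 120 N, or if a joint passes its speed limit or range.

### The arm

A 6-joint arm with a two-finger parallel gripper is mounted at the origin on the work surface. World frame = base frame: x ahead of the robot, y to its left, z up, the work surface at z = 0. Lengths are in m, angles in rad, forces in N, time in s.
With the tool pointing down it reaches from about 0.35 to 0.725 m from the base axis. Payload 4.3 kg.
Tool frame: the origin (TCP) lies midway between the tips of the shut fingers; the grasp point (between the pads) lies 19 mm behind it; z points along the fingers, y is the line along which they close (so a half turn about z gives the same grasp; the last joint's range is limited). The gripper opens to 85 mm and grips with 20 to 120 N. Pads are 22 mm wide; open, the fingers measure 114 mm over their backs; the gripper's body (76 mm by 85 mm) begins 54 mm behind the grasp point. The pads swing forward as they close: fully open they stand 13 mm farther back than shut.
Start: joints at [-1.328, 0.377, 0.081, 1.274, 0, 1.46], TCP at [0.199, -0.54, 0.207] pointing down, gripper open.
Joint ranges: [-2.72, 2.72], [-0.84, 1.66], [-1.02, 1.22], [-1.77, 2.12], [-1.37, 1.28], [-3.14, 3.14]. Speed limits (rad/s): [2.57, 2.57, 3.14, 3.14, 3.14, 3.14].

### API

Orientations are given as a 3x3 rotation matrix whose columns are the frame's x, y, z axes.
In Python, from rig import robot gives the robot as it stands. The module is installed in compiled form; this text tells all that it offers.
- The arm moves only by the tool servo_tool, never from a script. Its argument "series" is text: rows parted by semicolons, each of 7 numbers parted by spaces: the finger opening in cm, from 0 to 8.54, then the shift along the world's x, y, z in cm, then the turn, a rotation vector about the world's x, y, z in degrees. A call has 1 to 8 rows; each row is the pose to reach, as a shift and turn from the pose commanded when the call began; what a row does not reach only later rows make up. A row lasts 1/8 s, in which the tool goes at most 62.5 mm and 10.7 degrees, less where a joint would pass 70% of its speed; a pose out of reach is approached as far as the arm can. A call with a gripper value outside its range is refused whole. The fingers move at their own pace and stop on an object; the grip force is fixed at half the most. Time passes only in rows, so rows that repeat a pose let the fingers close. It gives the time, the measured TCP pose, the force, the opening and the grip force at its end, in the units of the state.
- robot.sense(): the state, without advancing time (a new reading comes with each control period).
- robot.snapshot(name): name is "side" or "top" or "wrist"; returns a dict with "image" (384x512x3 uint8, blue, green, red), "fovy" (degrees; the focal length in pixels is half the picture's height over the tangent of half this angle, whatever the lens; pixels are square), "cx", "cy" (the principal point, pixels), "k1" (the pictures are not rectified: a ray, as slopes to the right and down, at radius r is drawn at 1 + k1 r^2 times it, then the intrinsics apply), "extrinsics" (4x4, takes a point from camera to world coordinates); the wrist camera has in their place "tool_from_camera" (4x4, takes a point from camera to tool coordinates, whose origin is the TCP and whose axes are the flange's). Camera axes: x right, y down, z forward; pixel columns grow to the right and rows downward; lengths in m; the calibration is good to about 2 mm. A picture is of the moment at which its call begins: read the wrist's pose just before it. There is no depth.
- robot.job_done(): hands the job in; it is judged then, once.
The state is a dict: "clock": time; "joint_pos": joint angles; "qvel": joint speeds; "tau": joint torques, N m; "tool_pos": TCP position; "tcp_rot": TCP orientation; "contact_force": force on the tool from outside, world axes, zero at the start; "torque": the same for the moment, N m; "opening": finger opening in m; "grip_force": force on a finger pad.
Only numpy, scipy, OpenCV 4.12 (cv2) and the standard library are available. Lean on these libraries where they do the work, as an engineer would, in place of code of your own. Each camera call takes 0.05 s, during which the arm holds its last target. There are 200 camera calls.

## Working session

There is one attempt and no reset: what is moved stays moved. The work goes in short steps, Python scripts to look and compute and a tool call to move; the robot and the scene stay as the last step left them, time stands still between calls to the robot, and variables do not carry over. Pictures are saved under pics/ and viewed, at most 10 in all, crops included, and the job is handed in when it is done.

Besides the shell and the picture viewer there is one more tool, called after "Call:" by a JSON object that holds its "api" and its "payload". servo_tool: Moves the arm, as the interface text tells. Its arguments: {"type":"object","properties":{"series":{"type":"string"}},"required":["series"]}

```bash
mkdir -p pics
cat > h.py <<'E'
import numpy as np, cv2
from rig import robot
def snap(n):
    s=robot.sense(); d=robot.snapshot(n)
    if n=="wrist":
        T=np.eye(4);T[:3,:3]=s["tcp_rot"];T[:3,3]=s["tool_pos"]; d["extrinsics"]=T@np.array(d["tool_from_camera"])
    return d
def cal(d):
    f=d["image"].shape[0]/2/np.tan(np.radians(d["fovy"])/2)
    return np.array([[f,0,d["cx"]],[0,f,d["cy"]],[0,0,1.]]), np.array([d["k1"],0,0,0.])
def px2pl(d,uv,z):
    K,D=cal(d); p=cv2.undistortPoints(np.float64(uv).reshape(-1,1,2),K,D).reshape(-1,2)
    E=np.array(d["extrinsics"]); r=np.c_[p,np.ones(len(p))]@E[:3,:3].T; o=E[:3,3]
    return o+r*((np.broadcast_to(z,len(p))-o[2])/r[:,2])[:,None]
def proj(d,P):
    K,D=cal(d); W=np.linalg.inv(np.array(d["extrinsics"]))
    return cv2.projectPoints(np.float64(P).reshape(-1,1,3),cv2.Rodrigues(W[:3,:3])[0],W[:3,3],K,D)[0].reshape(-1,2)
E
python3 - <<'E'
from h import *
import pickle
for n in("top","side"):
    d=snap(n); pickle.dump(d,open(n+"0.pkl","wb")); cv2.imwrite(f"pics/{n}0.png",cv2.resize(d["image"],(800,600)))
    print(n,d["fovy"],d["cx"],d["cy"],d["k1"],np.round(d["extrinsics"],3).tolist())
E
```

```text
top 53.46364329920258 255.61951181166225 194.31721239294518 0.012080769315937604 [[-0.025, -0.99, 0.136, 0.404], [-1.0, 0.025, -0.007, 0.053], [0.003, -0.137, -0.991, 1.243], [0.0, 0.0, 0.0, 1.0]]
side 50.1374406099066 247.39662047128067 186.40401049089274 -0.15120570391931648 [[-0.772, -0.446, 0.453, -0.003], [-0.636, 0.534, -0.558, 0.741], [0.007, -0.718, -0.696, 0.944], [0.0, 0.0, 0.0, 1.0]]
```

View pics/top0.png

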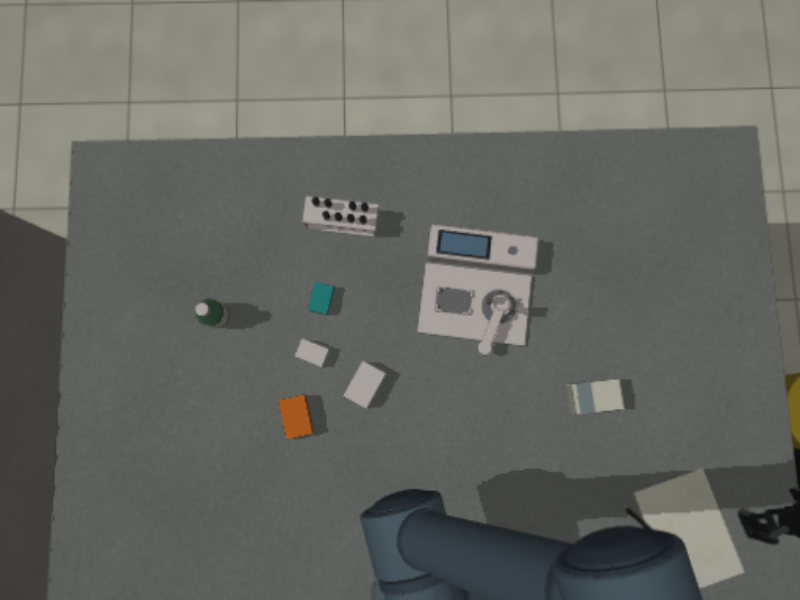

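View pics/side0.png

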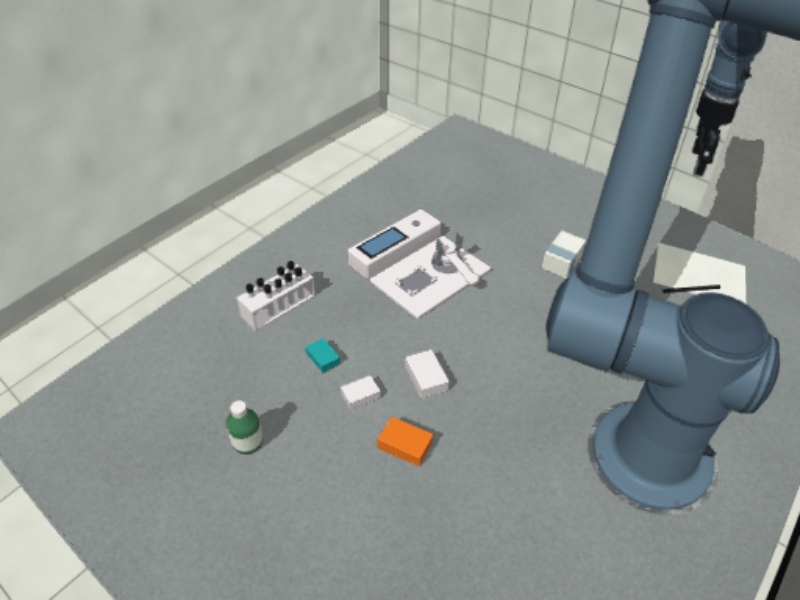

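Top view (800x600 picture): the reader is at (475,290), its clamp axis near (498,303) with the arm parked toward (485,348), and the pocket at (455,300). The rack is at (340,215), bottle at (210,312) and carton at (598,396).
Candidates for the cartridge are teal (321,298), orange (296,416), small white (312,352) and large white (365,384). Teal and orange are excluded, so the smaller white one at (312,352) fits. I'll measure it and confirm in a crop.

Run:
```python
from h import *
import pickle
d=pickle.load(open("top0.pkl","rb")); im=d["image"]
hsv=cv2.cvtColor(im,cv2.COLOR_BGR2HSV)
m=((hsv[...,2]>135)&(hsv[...,1]<60)).astype(np.uint8)*255
for c in cv2.findContours(m,cv2.RETR_EXTERNAL,cv2.CHAIN_APPROX_NONE)[0]:
    a=cv2.contourArea(c)
    if a<150 or a>8000: continue
    u=c.reshape(-1,2).mean(0)
    if u[1]<110 or u[1]>290: continue
    z=.012 if a>2500 else .024
    P=px2pl(d,c.reshape(-1,2)+0.0,z)[:,:2]
    r=cv2.minAreaRect((P*1000).astype(np.float32)); print(u*1.5625,a,z,r)
    print(np.round(cv2.boxPoints(r)))
x0,y0=170,160
cv2.imwrite("pics/crop1.png",cv2.resize(im[140:300,175:355],None,fx=4,fy=3.75*1.0667,interpolation=cv2.INTER_CUBIC)[:600])
```

```text
[606.27232143 395.13392857] 308.0 0.024 ((375.0259094238281, -368.76800537109375), (59.317237854003906, 56.490966796875), 5.559291839599609)
[[ 343. -344.]
 [ 348. -400.]
 [ 407. -394.]
 [ 402. -338.]]
[363.25892857 384.17410714] 392.0 0.024 ((409.2574462890625, 121.68782043457031), (52.947235107421875, 80.11299896240234), 59.478057861328125)
[[361. 119.]
 [430.  79.]
 [457. 124.]
 [388. 165.]]
[310.82175926 352.25694444] 201.0 0.024 ((476.4053649902344, 228.24563598632812), (58.75125503540039, 38.77281188964844), 66.95854949951172)
[[447. 209.]
 [483. 194.]
 [506. 248.]
 [470. 263.]]
[516.93181818 330.34090909] 161.5 0.024 ((514.3090209960938, -192.48001098632812), (38.73130416870117, 63.400245666503906), 81.21334075927734)
[[ 480. -207.]
 [ 543. -216.]
 [ 549. -178.]
 [ 486. -168.]]
[476.83171453 302.68686655] 2311.0 0.024 ((555.2919921875, -106.91442108154297), (219.90985107421875, 173.6540985107422), 81.30026245117188)
[[ 453. -202.]
 [ 624. -229.]
 [ 658.  -11.]
 [ 486.   15.]]
[482.0130814  245.95748547] 1298.0 0.024 ((689.5531005859375, -131.1034393310547), (225.13404846191406, 67.0684814453125), 81.25554656982422)
[[ 639. -237.]
 [ 706. -247.]
 [ 740.  -25.]
 [ 674.  -15.]]
[ 44.57947531 218.24845679] 285.5 0.024 ((761.40234375, 790.7305908203125), (54.30466842651367, 105.12335968017578), 0.8779948353767395)
[[733. 843.]
 [735. 738.]
 [789. 739.]
 [788. 844.]]
[339.42535545 214.84004739] 256.5 0.024 ((768.5584716796875, 166.59527587890625), (152.21044921875, 56.049400329589844), 81.7324447631836)
[[730.  95.]
 [785.  87.]
 [807. 238.]
 [752. 246.]]
[774.30889423 207.03125   ] 158.0 0.024 ((757.5225219726562, -750.6292724609375), (33.74782180786133, 57.77932357788086), 88.4614028930664)
[[ 728. -767.]
 [ 786. -768.]
 [ 787. -735.]
 [ 729. -733.]]
```

View pics/crop1.png

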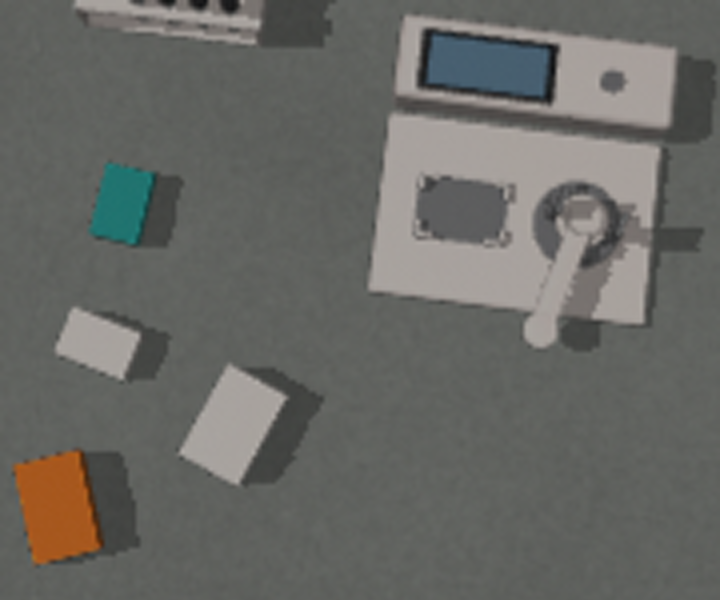

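The crop confirms it: the plain small white block at (98,343) measures 59x39 mm, against 80x53 mm for the large white one. Next I plan the flip with tilted grasps: lean one way, rotate 90°, stand it on its end, and do that twice.

```bash
cat >> h.py <<'E'
from scipy.spatial.transform import Rotation as Ro
def pose(Ldeg,tilt,s=1):
    a=np.radians(Ldeg);t=np.radians(tilt);L=np.array([np.cos(a),np.sin(a),0]);Z=np.array([0,0,1.])
    z=-(np.cos(t)*Z+np.sin(t)*L); y=s*np.cross(Z,L); return np.c_[np.cross(y,z),y,z]
def go(g,Ldeg,tilt,s=1,back=.019,frm=None):
    "g = grasp point; body leans to +L; prints shift cm, turn deg from current (or frm=(p,R))"
    st=robot.sense(); p,R=(np.array(st["tool_pos"]),np.array(st["tcp_rot"])) if frm is None else frm
    T=pose(Ldeg,tilt,s); tp=np.array(g)+back*T[:,2]
    print(np.round((tp-p)*100,2),np.round(Ro.from_matrix(T@R.T).as_rotvec(degrees=True),1)); return tp,T
def st():
    s=robot.sense(); print({k:np.round(s[k],3).tolist() for k in("clock","joint_pos","tool_pos","tcp_rot","opening")})
E
python3 - <<'E'
from h import *
st()
for s in(1,-1):
    for t in (0,35): go([.476,.228,.12],67,t,s)
E
```

```text
{'clock': 0.1, 'joint_pos': [-1.328, 0.378, 0.08, 1.274, 0.0, 1.461], 'tool_pos': [0.199, -0.539, 0.206], 'tcp_rot': [[0.938, 0.345, -0.0], [0.345, -0.938, 0.002], [0.0, -0.002, -1.0]], 'opening': 0.086}
[ 27.75  76.7  -10.54] [-1.000e-01  1.000e-01 -1.332e+02]
[ 27.32  75.7  -10.2 ] [ -32.   -30.3 -128.2]
[ 27.75  76.7  -10.54] [-0.1 -0.1 46.8]
[ 27.32  75.7  -10.2 ] [-24.9  26.   45.3]
```

Call:
{"api": "servo_tool", "payload": {"series": "8.5 8 7 2 0 0 0;8.5 14 14 3 0 0 6;8.5 18 21 3 0 0 12;8.5 21 28 3 0 0 18;8.5 24 35 3 0 0 24;8.5 26 42 3 0 0 30;8.5 27 49 3 0 0 38;8.5 27.5 56 3 0 0 46.8"}}

```text
clock: 1.1
tool_pos: [0.4423, -0.1144, 0.2363]
tcp_rot: [[0.386, 0.923, -0.0], [0.923, -0.386, 0.0], [0.0, -0.0, -1.0]]
contact_force: [0.3, 0.3, -0.2]
opening: 0.085
grip_force: 0.0
```

Call:
{"api": "servo_tool", "payload": {"series": "8.5 0 6 0 0 0 0;8.5 0 12 0 0 0 0;8.5 0 16 -2 0 0 0;8.5 -3 18 -2 0 0 0;8.5 -3 18 -2 0 0 0;8.5 -3 18 -2 0 0 0"}}

```text
clock: 1.85
tool_pos: [0.4125, 0.0633, 0.2166]
tcp_rot: [[0.391, 0.921, 0.001], [0.921, -0.391, -0.0], [-0.0, 0.001, -1.0]]
contact_force: [0.1, -0.2, -0.1]
opening: 0.0853
grip_force: 0.0
```

Run:
```python
from h import *
st(); d=snap("wrist"); im=d["image"]; print(np.round(d["tool_from_camera"],3).tolist(),d["fovy"])
cv2.imwrite("pics/w1.png",im)
hsv=cv2.cvtColor(im,cv2.COLOR_BGR2HSV)
m=((hsv[...,2]>135)&(hsv[...,1]<60)).astype(np.uint8)*255
for c in cv2.findContours(m,cv2.RETR_EXTERNAL,cv2.CHAIN_APPROX_NONE)[0]:
    if cv2.contourArea(c)<1500: continue
    P=px2pl(d,c.reshape(-1,2)+0.0,.024)[:,:2]
    print(c.reshape(-1,2).mean(0),cv2.minAreaRect((P*1000).astype(np.float32)))
go([.476,.228,.10],67,35,-1)
```

```text
{'clock': 1.85, 'joint_pos': [0.0, 0.055, -0.306, 1.209, -0.0, 1.972], 'tool_pos': [0.412, 0.063, 0.217], 'tcp_rot': [[0.391, 0.921, 0.001], [0.921, -0.391, -0.0], [-0.0, 0.001, -1.0]], 'opening': 0.085}
[[0.001, -0.95, -0.312, 0.08], [1.0, 0.001, -0.0, 0.0], [0.0, -0.312, 0.95, -0.166], [0.0, 0.0, 0.0, 1.0]] 67.03729732158575
[411.37440758 232.34755134] ((564.6868286132812, -102.89631652832031), (217.3174591064453, 142.97671508789062), 81.39208221435547)
[491.98356808 221.66431925] ((682.6311645507812, -142.89907836914062), (238.3211212158203, 42.806854248046875), 82.76434326171875)
[232.35294118 126.62895928] ((406.6790771484375, 119.61358642578125), (55.02486801147461, 82.42078399658203), 59.67009735107422)
[  5.9   15.49 -13.22] [-32.2  13.7   0. ]
```

View pics/w1.png

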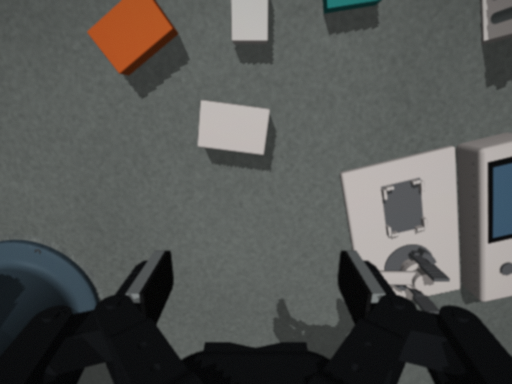

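Wrist view: the large white block is at (232,127), orange at (130,35), the pocket at (404,207), and the target is partly in view at (250,20). I tilt and descend with the fingers only part open to clear the orange block.

Run:
```python
from h import *
f=go([.478,.234,.12],67,35,-1)
f=go([.478,.234,.021],67,35,-1,frm=f)
f=go([.478,.234,.16],67,35,-1,frm=f)
f=go([.55,.085,.16],67,-55,-1,frm=f)
f=go([.55,.085,.039],67,-55,-1,frm=f)
```

```text
[  6.1   16.09 -11.22] [-32.2  13.7   0. ]
[ 0.   0.  -9.9] [0. 0. 0.]
[ 0.   0.  13.9] [0. 0. 0.]
[  8.23 -12.46   0.47] [ 82.8 -35.2   0. ]
[  0.    0.  -12.1] [0. 0. 0.]
```

Call:
{"api": "servo_tool", "payload": {"series": "6.2 6.1 16.1 -11.2 -32.2 13.7 0;6.2 6.1 16.1 -11.2 -32.2 13.7 0;6.2 6.1 16.1 -11.2 -32.2 13.7 0;6.2 6.1 16.1 -11.2 -32.2 13.7 0;6.2 6.1 16.1 -11.2 -32.2 13.7 0;6.2 6.1 16.1 -11.2 -32.2 13.7 0"}}

```text
clock: 2.65
tool_pos: [0.4739, 0.2238, 0.1047]
tcp_rot: [[0.321, 0.92, -0.224], [0.754, -0.392, -0.527], [-0.573, 0.0, -0.82]]
contact_force: [0.5, 0.1, -0.1]
opening: 0.062
grip_force: 0.0
```

Run:
```python
from h import *
st(); go([.478,.234,.021],67,35,-1)
d=snap("top"); im=d["image"]
m=cv2.inRange(cv2.cvtColor(im,cv2.COLOR_BGR2HSV),(5,150,80),(20,255,255))
c=max(cv2.findContours(m,0,1)[0],key=cv2.contourArea); P=px2pl(d,c.reshape(-1,2)+0.,.024)[:,:2]
print(np.round(cv2.boxPoints(cv2.minAreaRect((P*1000).astype(np.float32)))))
d=snap("wrist"); cv2.imwrite("pics/w2.png",d["image"])
```

```text
{'clock': 2.65, 'joint_pos': [0.537, 0.827, 0.387, 1.644, -0.345, 2.601], 'tool_pos': [0.474, 0.224, 0.105], 'tcp_rot': [[0.321, 0.92, -0.224], [0.754, -0.392, -0.527], [-0.573, 0.0, -0.82]], 'opening': 0.062}
[-0.02  0.01 -9.92] [-0.   0.   0.1]
[[305. 278.]
 [317. 224.]
 [393. 240.]
 [381. 294.]]
```

View pics/w2.png

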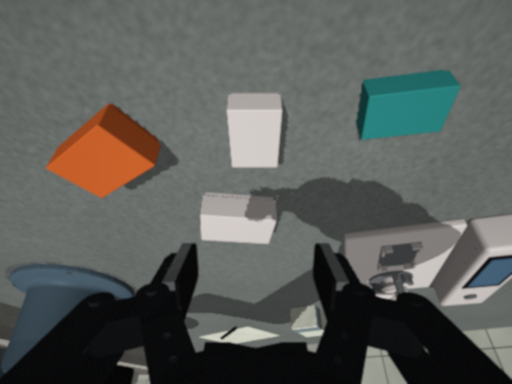

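The target at (255,130) is centred between the fingers, and its neighbours are clear. Descend, grip and lift.

Call:
{"api": "servo_tool", "payload": {"series": "6.2 0 0 -5 0 0 0;6.2 0 0 -9 0 0 0;6.2 0 0 -9.9 0 0 0;3 0 0 -9.9 0 0 0;3 0 0 -9.9 0 0 0;3 0 0 -9.9 0 0 0;3 0 0 -9.9 0 0 0"}}

```text
clock: 3.62
tool_pos: [0.4743, 0.2249, 0.0083]
tcp_rot: [[0.321, 0.921, -0.221], [0.755, -0.39, -0.527], [-0.572, 0.002, -0.82]]
contact_force: [-0.1, -0.3, 7.0]
opening: 0.03
grip_force: 3.8
```

Call:
{"api": "servo_tool", "payload": {"series": "3 0 0 3 0 0 0;3 0 0 8 0 0 0;3 0 0 13.9 0 0 0;3 0 0 13.9 0 0 0"}}

```text
clock: 4.12
tool_pos: [0.4758, 0.2261, 0.1502]
tcp_rot: [[0.325, 0.921, -0.216], [0.757, -0.39, -0.523], [-0.566, 0.007, -0.824]]
contact_force: [-0.4, 0.4, -0.4]
opening: 0.0299
grip_force: 0.0
```

Call:
{"api": "servo_tool", "payload": {"series": "3 1 -1.5 0.1 9.2 -3.9 0;3 2 -3 0.1 18.4 -7.8 0;3 3 -4.5 0.2 27.6 -11.7 0;3 4 -6.2 0.2 36.8 -15.6 0;3 5 -7.6 0.3 46 -19.5 0;3 6 -9.2 0.4 55.2 -23.4 0;3 7 -10.8 0.4 64.4 -27.3 0;3 8.2 -12.4 0.5 73.6 -31.2 0"}}

```text
clock: 5.12
tool_pos: [0.5558, 0.0994, 0.1512]
tcp_rot: [[0.272, 0.92, 0.28], [0.649, -0.391, 0.653], [0.71, 0.004, -0.704]]
contact_force: [-0.0, 0.3, -0.9]
opening: 0.0297
grip_force: 0.0
```

Run:
```python
from h import *
st(); go([.55,.085,.16],67,-55,-1); go([.55,.085,.039],67,-55,-1)
```

```text
{'clock': 5.125, 'joint_pos': [-0.385, 0.289, -0.472, 0.788, 0.79, 1.594], 'tool_pos': [0.556, 0.099, 0.151], 'tcp_rot': [[0.272, 0.92, 0.28], [0.649, -0.391, 0.653], [0.71, 0.004, -0.704]], 'opening': 0.03}
[ 0.03 -0.01 -0.21] [ 9.1 -3.6  0. ]
[ 3.000e-02 -1.000e-02 -1.231e+01] [ 9.1 -3.6  0. ]
```

The opening reached 3.0 cm, so the block slipped out. I'll find it from above.

Run:
```python
from h import *
d=snap("top"); im=d["image"]
hsv=cv2.cvtColor(im,cv2.COLOR_BGR2HSV)
m=((hsv[...,2]>135)&(hsv[...,1]<60)).astype(np.uint8)*255
for c in cv2.findContours(m,0,1)[0]:
    u=c.reshape(-1,2).mean(0)
    if cv2.contourArea(c)<100 or not(170<u[0]<260 and 200<u[1]<280): continue
    print(u,cv2.minAreaRect((px2pl(d,c.reshape(-1,2)+0.,.024)[:,:2]*1000).astype(np.float32)))
e=snap("side")
cv2.imwrite("pics/t3.png",np.hstack([cv2.resize(im[170:290,160:290],(390,360)),cv2.resize(e["image"][200:320,170:300],(390,360))]))
```

```text
[232.69014085 245.8028169 ] ((409.0821838378906, 121.71575927734375), (53.432186126708984, 80.69536590576172), 59.477272033691406)
[198.90740741 225.44444444] ((476.4410400390625, 228.33108520507812), (58.93767547607422, 38.772518157958984), 66.95574188232422)
```

View pics/t3.png

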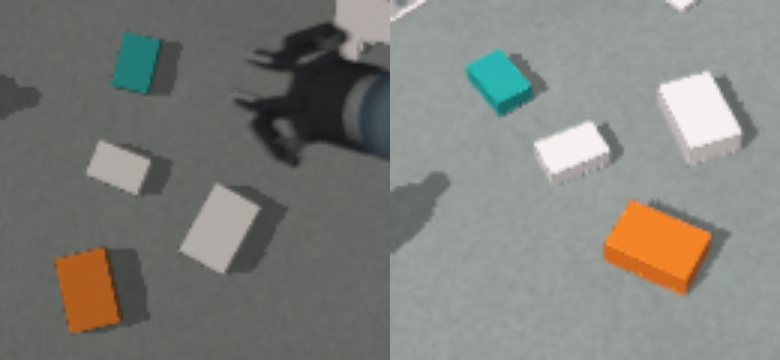

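Run:
```python
from h import *
d=snap("wrist")
R=np.array([[0.321,0.92,-0.224],[0.754,-0.392,-0.527],[-0.573,0,-0.82]]);T=np.eye(4);T[:3,:3]=R;T[:3,3]=[.474,.224,.105]
d["extrinsics"]=T@np.array(d["tool_from_camera"])
print(proj(d,[[.476,.228,.024],[.409,.1217,.024],[.474,.224,.105],[.343,.258,.03]]))
L=np.array([.39,.92,0]);C=np.array([.92,-.39,0]);o=np.array([.476,.228,.024])
print(proj(d,[o+30*1e-3*a*L+.02*b*C for a in(1,-1) for b in(1,-1)]))
```

```text
[[255.52891148 140.60566142]
 [237.71734894 223.40352854]
 [255.11447652 233.90038506]
 [ 96.88931868 167.51078549]]
[[283.8746076  108.56662497]
 [227.12299053 108.63298008]
 [278.56426607 166.56300463]
 [232.55635104 166.60058953]]
```

The projection matches the image, so the position was right. I probably closed before the arm had settled, or gripped too shallow. I'll retry at 20° tilt in stages, reading forces.

Run:
```python
from h import *
f=go([.478,.233,.12],67,20,-1); go([.478,.233,.0195],67,20,-1,frm=f)
```

```text
[-7.91 12.89 -4.58] [-59.8  25.3   0.3]
[  0.     0.   -10.05] [0. 0. 0.]
```

Call:
{"api": "servo_tool", "payload": {"series": "6.2 -2 3 2 -10 4 0;6.2 -4 6 2 -20 8 0;6.2 -6 9 2 -30 12.5 0;6.2 -7.9 12.9 0 -40 17 0;6.2 -7.9 12.9 -3 -50 21 0;6.2 -7.9 12.9 -4.6 -59.8 25.3 0.3;6.2 -7.9 12.9 -4.6 -59.8 25.3 0.3;6.2 -7.9 12.9 -4.6 -59.8 25.3 0.3"}}

```text
clock: 6.28
tool_pos: [0.4762, 0.2307, 0.1043]
tcp_rot: [[0.361, 0.923, -0.132], [0.868, -0.384, -0.314], [-0.34, -0.001, -0.94]]
contact_force: [0.6, 0.1, 0.5]
opening: 0.062
grip_force: 0.0
```

Call:
{"api": "servo_tool", "payload": {"series": "6.2 0 0 -4 0 0 0;6.2 0 0 -7.5 0 0 0;6.2 0 0 -9.5 0 0 0;6.2 0 0 -9.5 0 0 0;6.2 0 0 -9.5 0 0 0"}}

```text
clock: 6.9
tool_pos: [0.4775, 0.2297, 0.0117]
tcp_rot: [[0.365, 0.922, -0.13], [0.868, -0.387, -0.312], [-0.338, 0.001, -0.941]]
contact_force: [-0.7, -0.1, 0.5]
opening: 0.0623
grip_force: 0.0
```

Run:
```python
from h import *
st(); d=snap("wrist"); cv2.imwrite("pics/w3.png",d["image"])
go([.478,.233,.0195],67,20,-1)
```

```text
{'clock': 6.9, 'joint_pos': [0.468, 0.673, -0.02, 1.144, -0.222, 2.466], 'tool_pos': [0.478, 0.23, 0.012], 'tcp_rot': [[0.365, 0.922, -0.13], [0.868, -0.387, -0.312], [-0.338, 0.001, -0.941]], 'opening': 0.062}
[-0.21 -0.29 -0.98] [-0.2  0.1 -0.2]
```

View pics/w3.png

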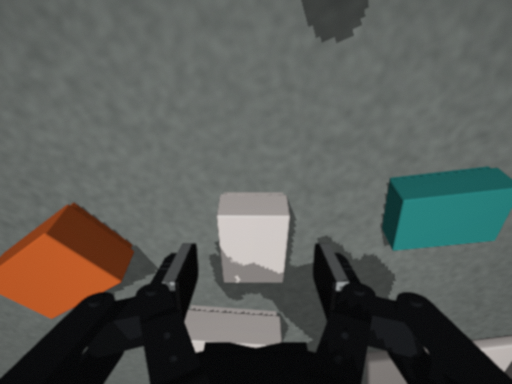

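The block (219–289, 192–282) lies between the fingers. Lower slightly and close step by step.

Call:
{"api": "servo_tool", "payload": {"series": "6.2 -0.2 -0.2 -0.8 0 0 0;6.2 -0.2 -0.2 -0.8 0 0 0;4.5 -0.2 -0.2 -0.8 0 0 0;4.5 -0.2 -0.2 -0.8 0 0 0;3.5 -0.2 -0.2 -0.8 0 0 0;3.5 -0.2 -0.2 -0.8 0 0 0"}}

```text
clock: 7.7
tool_pos: [0.4743, 0.2278, 0.001]
tcp_rot: [[0.362, 0.922, -0.134], [0.867, -0.386, -0.314], [-0.341, -0.002, -0.94]]
contact_force: [-1.7, 0.3, 4.4]
opening: 0.0358
grip_force: 35.1
```

Call:
{"api": "servo_tool", "payload": {"series": "0 0 0 0 0 0 0;0 0 0 0 0 0 0;0 0 0 0 0 0 0"}}

```text
clock: 8.07
tool_pos: [0.4744, 0.2279, 0.0013]
tcp_rot: [[0.362, 0.922, -0.133], [0.867, -0.386, -0.314], [-0.341, -0.002, -0.94]]
contact_force: [-0.8, 1.1, 6.4]
opening: 0.0329
grip_force: 59.0
```

Firm 59 N grip; earlier the 3 cm command simply never squeezed. Lift and rotate.

Call:
{"api": "servo_tool", "payload": {"series": "0 0 0 2 0 0 0;0 0 0 6 0 0 0;0 0 0 12 0 0 0;0 0 0 14 0 0 0;0 0 0 14 0 0 0"}}

```text
clock: 8.7
tool_pos: [0.4753, 0.2282, 0.1418]
tcp_rot: [[0.363, 0.922, -0.131], [0.868, -0.386, -0.313], [-0.339, -0.0, -0.941]]
contact_force: [0.9, -0.7, -1.4]
opening: 0.0313
grip_force: 59.8
```

Run:
```python
from h import *
st(); go([.55,.085,.16],67,-60,-1); go([.55,.085,.16],67,-70,-1)
```

```text
{'clock': 8.7, 'joint_pos': [0.467, 0.572, 0.157, 1.423, -0.222, 2.465], 'tool_pos': [0.475, 0.228, 0.142], 'tcp_rot': [[0.363, 0.922, -0.131], [0.868, -0.386, -0.313], [-0.339, -0.0, -0.941]], 'opening': 0.031}
[  8.11 -12.8    0.87] [ 73.5 -31.   -0.2]
[  8.17 -12.68   1.17] [ 82.8 -34.9  -0.2]
```

Held. There is free bench at about (0.50,-0.34), between the carton and the reader, with room to lean both ways. Carry it there first.

Call:
{"api": "servo_tool", "payload": {"series": "0 1 -3 4 0 0 0;0 1.5 -8 6.5 0 0 0;0 2 -14 7 0 0 0;0 2 -20 7 0 0 0;0 2 -26 7 0 0 0;0 2 -32 7 0 0 0;0 2 -38 7 0 0 0;0 2 -44 7 0 0 0"}}

```text
clock: 9.7
tool_pos: [0.4927, -0.2139, 0.2082]
tcp_rot: [[0.361, 0.922, -0.137], [0.868, -0.386, -0.313], [-0.342, -0.006, -0.94]]
contact_force: [0.5, 1.3, -1.4]
opening: 0.0311
grip_force: 60.0
```

Call:
{"api": "servo_tool", "payload": {"series": "0 0 -5 0 0 0 0;0 0 -9 0 0 0 0;0 0.5 -12 0 0 0 0;0 0.5 -12 0 0 0 0"}}

```text
clock: 10.2
tool_pos: [0.4978, -0.3339, 0.2078]
tcp_rot: [[0.364, 0.921, -0.138], [0.867, -0.389, -0.312], [-0.341, -0.006, -0.94]]
contact_force: [-0.5, 0.5, -0.9]
opening: 0.0311
grip_force: 60.5
```

Run:
```python
from h import *
st(); f=go([.50,-.34,.16],67,-70,-1);go([.50,-.34,.036],67,-70,-1,frm=f)
```

```text
{'clock': 10.2, 'joint_pos': [-0.506, 0.405, 0.071, 1.204, -0.347, 1.457], 'tool_pos': [0.498, -0.334, 0.208], 'tcp_rot': [[0.364, 0.921, -0.138], [0.867, -0.389, -0.312], [-0.341, -0.006, -0.94]], 'opening': 0.031}
[ 0.92  1.03 -5.43] [ 82.7 -35.3  -0.3]
[  0.    0.  -12.4] [0. 0. 0.]
```

Call:
{"api": "servo_tool", "payload": {"series": "0 0.1 0.1 0 9.2 -3.9 0;0 0.2 0.2 -0.5 18.4 -7.8 0;0 0.3 0.4 -1 27.6 -11.8 -0.1;0 0.4 0.5 -2 36.8 -15.7 -0.1;0 0.5 0.6 -3 46 -19.6 -0.2;0 0.6 0.8 -4 55.1 -23.5 -0.2;0 0.8 0.9 -5 64.3 -27.5 -0.2;0 0.9 1 -5.4 73.5 -31.4 -0.3"}}

```text
clock: 11.2
tool_pos: [0.508, -0.3219, 0.1556]
tcp_rot: [[0.193, 0.92, 0.342], [0.457, -0.393, 0.798], [0.868, 0.003, -0.496]]
contact_force: [0.6, 0.7, -1.7]
opening: 0.031
grip_force: 64.9
```

Call:
{"api": "servo_tool", "payload": {"series": "0 0 0 0 9.2 -3.9 0;0 0 0 0 9.2 -3.9 0;0 0 0 0 9.2 -3.9 0;0 0 0 0 9.2 -3.9 0"}}

```text
clock: 11.7
tool_pos: [0.5067, -0.3156, 0.1566]
tcp_rot: [[0.133, 0.917, 0.376], [0.327, -0.398, 0.857], [0.936, 0.009, -0.353]]
contact_force: [1.0, -0.2, 0.4]
opening: 0.0312
grip_force: 66.3
```

Run:
```python
from h import *
st(); go([.50,-.34,.036],67,-70,-1)
d=snap("top");e=snap("side"); c=[int(v) for v in proj(d,[.5,-.34,.15])[0]]; k=[int(v) for v in proj(e,[.5,-.34,.15])[0]]
print(c,k)
def cr(im,c): 
    x=min(max(c[0]-45,0),512-90);y=min(max(c[1]-45,0),384-90);return cv2.resize(im[y:y+90,x:x+90],(390,390),interpolation=cv2.INTER_CUBIC)
cv2.imwrite("pics/c4.png",np.hstack([cr(d["image"],c),cr(e["image"],k)]))
```

```text
{'clock': 11.7, 'joint_pos': [-1.096, 1.155, 0.668, 2.116, 0.812, 0.4], 'tool_pos': [0.507, -0.316, 0.157], 'tcp_rot': [[0.133, 0.917, 0.376], [0.327, -0.398, 0.857], [0.936, 0.009, -0.353]], 'opening': 0.031}
[  0.02  -0.8  -12.71] [0.8 0.2 0.5]
[389, 209] [333, 118]
```

View pics/c4.png

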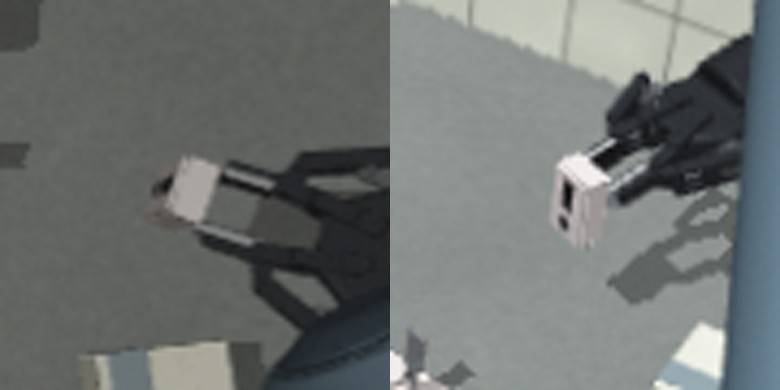

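The block is upright with its window and well facing +L. It stays clear, and j4's margin improves on the way down, so I lower it.

Call:
{"api": "servo_tool", "payload": {"series": "0 0 0 -4 0.8 0.2 0.5;0 0 0 -8 0.8 0.2 0.5;0 0 0 -11 0.8 0.2 0.5;0 0 0 -12 0.8 0.2 0.5;0 0 0 -12.3 0.8 0.2 0.5;0 0 0 -12.3 0.8 0.2 0.5;0 0 0 -12.3 0.8 0.2 0.5"}}

```text
clock: 12.68
tool_pos: [0.5063, -0.3165, 0.0318]
tcp_rot: [[0.135, 0.92, 0.368], [0.312, -0.392, 0.865], [0.94, -0.002, -0.34]]
contact_force: [-0.5, -0.5, 3.2]
opening: 0.0312
grip_force: 67.1
```

Run:
```python
from h import *
st(); go([.50,-.34,.036],67,-70,-1)
```

```text
{'clock': 12.675, 'joint_pos': [-1.096, 1.322, 0.687, 1.992, 0.809, 0.39], 'tool_pos': [0.506, -0.316, 0.032], 'tcp_rot': [[0.135, 0.92, 0.368], [0.312, -0.392, 0.865], [0.94, -0.002, -0.34]], 'opening': 0.031}
[ 0.07 -0.71 -0.23] [-0.1 -0.   0.1]
```

Call:
{"api": "servo_tool", "payload": {"series": "0 0 0 -0.2 0 0 0;0 0 0 -0.3 0 0 0;0 0 0 -0.3 0 0 0"}}

```text
clock: 13.05
tool_pos: [0.5062, -0.3169, 0.0311]
tcp_rot: [[0.136, 0.919, 0.37], [0.31, -0.394, 0.865], [0.941, -0.003, -0.338]]
contact_force: [-4.6, -4.7, 13.7]
opening: 0.0309
grip_force: 72.6
```

It is standing on the bench. Release it and back out along the tool axis.

Call:
{"api": "servo_tool", "payload": {"series": "0 0 0 0.2 0 0 0;4.2 0 0 0.2 0 0 0;5 0 0 0.2 0 0 0;6.5 0 0 0.2 0 0 0;6.5 0 0 0.2 0 0 0;6.5 -1.1 -2.6 1.2 0 0 0;6.5 -2.9 -6.8 2.8 0 0 0;6.5 -3.7 -8.7 5 0 0 0"}}

```text
clock: 14.05
tool_pos: [0.4592, -0.3755, 0.0672]
tcp_rot: [[0.147, 0.909, 0.39], [0.335, -0.417, 0.845], [0.931, 0.006, -0.366]]
contact_force: [-0.0, -0.2, 0.1]
opening: 0.0648
grip_force: 0.0
```

Call:
{"api": "servo_tool", "payload": {"series": "6.5 0 0 5 -9 4 0;6.5 0 0 8 -18 8 0;6.5 1 1 11 -27 12 0;6.5 1 1 14 -36 16 0;6.5 1 1 14 -46 20 0;6.5 1 1 14 -55 23.5 0;6.5 1 1 14 -64 27.5 0"}}

```text
clock: 14.92
tool_pos: [0.4706, -0.3644, 0.2098]
tcp_rot: [[0.397, 0.918, 0.014], [0.917, -0.396, -0.034], [-0.026, 0.026, -0.999]]
contact_force: [0.2, 0.6, -0.3]
opening: 0.0653
grip_force: 0.0
```

Run:
```python
from h import *
st(); d=snap("top");e=snap("side");w=snap("wrist")
P=[.497,-.34,.03]
def cr(d,h): 
    c=[int(v) for v in proj(d,P)[0]];print(c);x=min(max(c[0]-h,0),512-2*h);y=min(max(c[1]-h,0),384-2*h);return cv2.resize(d["image"][y:y+2*h,x:x+2*h],(266,266),interpolation=cv2.INTER_CUBIC)
cv2.imwrite("pics/c5.png",np.hstack([cr(d,35),cr(e,35),cr(w,100)]))
im=d["image"];hsv=cv2.cvtColor(im,cv2.COLOR_BGR2HSV)
m=((hsv[...,2]>135)&(hsv[...,1]<60)).astype(np.uint8)*255
q=proj(d,P)[0]
for c in cv2.findContours(m,0,1)[0]:
    if cv2.contourArea(c)>30 and abs(c.reshape(-1,2).mean(0)-q).max()<30: print(cv2.contourArea(c),cv2.minAreaRect((px2pl(d,c.reshape(-1,2)+0.,.06)[:,:2]*1000).astype(np.float32)))
```

```text
{'clock': 14.925, 'joint_pos': [-0.757, 0.387, 0.101, 1.252, -0.015, 1.222], 'tool_pos': [0.471, -0.364, 0.21], 'tcp_rot': [[0.397, 0.918, 0.014], [0.917, -0.396, -0.034], [-0.026, 0.026, -0.999]], 'opening': 0.065}
[376, 214]
[329, 146]
[264, 143]
73.5 ((503.8501892089844, -324.96954345703125), (23.25762939453125, 37.38251495361328), 67.92320251464844)
```

View pics/c5.png

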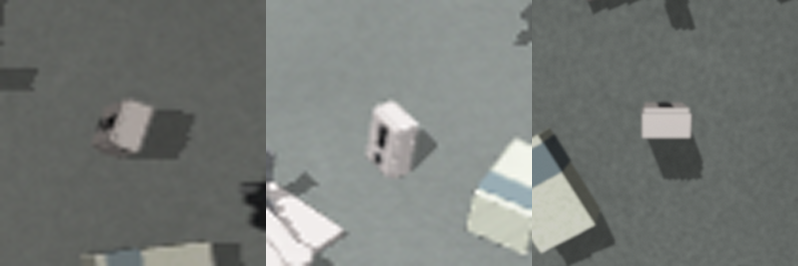

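The block stands on end, centred at (0.504,-0.325) with its long faces at about 67°. For the second stage I grasp leaning +38° from the far side and lay it down at -52°.

Run:
```python
from h import *
L=np.array([.39,.92,0]);b=-pose(67,38,-1)[:,2]; g=np.array([.507,-.3176,.033])
f=go(g+.1*b,67,38,-1); f=go(g,67,38,-1,frm=f); f=go(g+[0,0,.12],67,38,-1,frm=f); f=go(g+[-.01,-.02,.12],67,-52,-1,frm=f)
```

```text
[  5.54   9.   -11.21] [-33.5  15.7  -0.3]
[-2.41 -5.67 -7.88] [0. 0. 0.]
[ 0.  0. 12.] [0. 0. 0.]
[0.04 0.45 0.33] [ 82.8 -35.2   0. ]
```

Call:
{"api": "servo_tool", "payload": {"series": "6.5 2 4 0 -8 4 0;6.5 5.5 9 0 -17 8 0;6.5 5.5 9 -3 -25 12 -0.2;6.5 5.5 9 -8 -33.5 15.7 -0.3;6.5 5.5 9 -11.2 -33.5 15.7 -0.3;6.5 5.5 9 -11.2 -33.5 15.7 -0.3;6.5 5.5 9 -11.2 -33.5 15.7 -0.3"}}

```text
clock: 15.95
tool_pos: [0.5257, -0.2758, 0.0974]
tcp_rot: [[0.313, 0.918, -0.242], [0.722, -0.396, -0.567], [-0.617, 0.003, -0.787]]
contact_force: [-0.2, 0.5, 0.7]
opening: 0.0649
grip_force: 0.0
```

Call:
{"api": "servo_tool", "payload": {"series": "6.5 -0.8 -1.9 -2.6 0 0 0;6.5 -1.6 -3.8 -5.2 0 0 0;6.5 -2.4 -5.7 -7.9 0 0 0;6.5 -2.4 -5.7 -7.9 0 0 0;6.5 -2.4 -5.7 -7.9 0 0 0"}}

```text
clock: 16.58
tool_pos: [0.5028, -0.3322, 0.0195]
tcp_rot: [[0.314, 0.919, -0.24], [0.722, -0.395, -0.568], [-0.617, 0.005, -0.787]]
contact_force: [0.4, 0.2, 0.9]
opening: 0.065
grip_force: 0.0
```

Run:
```python
from h import *
st(); go([.507,-.3176,.033],67,38,-1)
d=snap("top");q=proj(d,[.504,-.325,.06])[0];im=d["image"];hsv=cv2.cvtColor(im,cv2.COLOR_BGR2HSV)
m=((hsv[...,2]>135)&(hsv[...,1]<60)).astype(np.uint8)*255
for c in cv2.findContours(m,0,1)[0]:
    if cv2.contourArea(c)>20 and abs(c.reshape(-1,2).mean(0)-q).max()<30: print(cv2.contourArea(c),cv2.minAreaRect((px2pl(d,c.reshape(-1,2)+0.,.06)[:,:2]*1000).astype(np.float32)))
```

```text
{'clock': 16.575, 'joint_pos': [-0.345, 0.633, -0.216, 0.764, -0.664, 1.649], 'tool_pos': [0.503, -0.332, 0.019], 'tcp_rot': [[0.314, 0.919, -0.24], [0.722, -0.395, -0.568], [-0.617, 0.005, -0.787]], 'opening': 0.065}
[-0.04  0.38 -0.15] [0.2 0.2 0.2]
24.5 ((494.35693359375, -327.1721496582031), (13.645029067993164, 25.718019485473633), 60.144588470458984)
```

Call:
{"api": "servo_tool", "payload": {"series": "6.5 0 0.35 -0.1 0 0 0;6.5 0 0.35 -0.1 0 0 0;4.5 0 0.35 -0.1 0 0 0;0 0 0.35 -0.1 0 0 0;0 0 0.35 -0.1 0 0 0;0 0 0.35 -0.1 0 0 0;0 0 0.35 -0.1 0 0 0"}}

```text
clock: 17.5
tool_pos: [0.5017, -0.3278, 0.0169]
tcp_rot: [[0.311, 0.919, -0.241], [0.723, -0.393, -0.568], [-0.617, 0.002, -0.787]]
contact_force: [-0.1, 2.6, 5.2]
opening: 0.0308
grip_force: 58.8
```

Call:
{"api": "servo_tool", "payload": {"series": "0 0 0 3 0 0 0;0 0 0 8 0 0 0;0 0 0 13 0 0 0;0 0 0 13 0 0 0"}}

```text
clock: 18.0
tool_pos: [0.5042, -0.3289, 0.1505]
tcp_rot: [[0.316, 0.919, -0.236], [0.721, -0.394, -0.57], [-0.617, 0.01, -0.787]]
contact_force: [-0.5, -0.2, -0.6]
opening: 0.0306
grip_force: 59.4
```

Call:
{"api": "servo_tool", "payload": {"series": "0 0 0 0 9.2 -3.9 0;0 0 0 0 18.4 -7.8 0;0 0 0 0 27.6 -11.8 0;0 0 0 0 36.8 -15.7 0;0 0 0 0 46 -19.6 0;0 0 0 0 55.1 -23.5 0;0 0 0 0 64.3 -27.5 0;0 0 0 0 73.5 -31.4 0"}}

```text
clock: 19.0
tool_pos: [0.5012, -0.3283, 0.1456]
tcp_rot: [[0.293, 0.918, 0.265], [0.681, -0.396, 0.616], [0.671, 0.0, -0.742]]
contact_force: [0.1, 0.6, -0.8]
opening: 0.0305
grip_force: 60.4
```

Call:
{"api": "servo_tool", "payload": {"series": "0 0 0 0 9.3 -3.8 0;0 0 0 0 9.3 -3.8 0;0 0 0 0 9.3 -3.8 0;0 0 0 0 9.3 -3.8 0"}}

```text
clock: 19.5
tool_pos: [0.5025, -0.3275, 0.1491]
tcp_rot: [[0.243, 0.92, 0.308], [0.572, -0.392, 0.721], [0.784, 0.001, -0.621]]
contact_force: [0.9, 0.2, -1.1]
opening: 0.0306
grip_force: 60.1
```

Run:
```python
from h import *
st(); go([.507,-.3176,.022],67,-52,-1)
```

```text
{'clock': 19.5, 'joint_pos': [-1.05, 0.922, 0.492, 1.79, 0.677, 0.688], 'tool_pos': [0.503, -0.327, 0.149], 'tcp_rot': [[0.243, 0.92, 0.308], [0.572, -0.392, 0.721], [0.784, 0.001, -0.621]], 'opening': 0.031}
[  1.03   2.36 -13.88] [ 0.4 -0.1  0.1]
```

Call:
{"api": "servo_tool", "payload": {"series": "0 0 0 -5 0.4 -0.1 0.1;0 0 0 -10 0.4 -0.1 0.1;0 0 0 -13 0.4 -0.1 0.1;0 0 0 -13.7 0.4 -0.1 0.1;0 0 0 -13.7 0.4 -0.1 0.1;0 0 0 -13.7 0.4 -0.1 0.1"}}

```text
clock: 20.25
tool_pos: [0.5025, -0.3278, 0.0125]
tcp_rot: [[0.241, 0.92, 0.309], [0.564, -0.392, 0.727], [0.79, -0.002, -0.613]]
contact_force: [-1.9, 0.1, 6.8]
opening: 0.0304
grip_force: 62.0
```

Call:
{"api": "servo_tool", "payload": {"series": "0 0 0 -0.1 0 0 0;4.2 0 0 -0.1 0 0 0;5 0 0 -0.1 0 0 0;6.5 0 0 -0.1 0 0 0;6.5 0 0 -0.1 0 0 0;6.5 -1 -2.2 1.8 0 0 0;6.5 -2.5 -5.7 4.7 0 0 0;6.5 -2.5 -5.7 8 0 0 0"}}

```text
clock: 21.25
tool_pos: [0.475, -0.3868, 0.0887]
tcp_rot: [[0.246, 0.919, 0.309], [0.56, -0.395, 0.728], [0.791, -0.006, -0.612]]
contact_force: [0.7, -0.1, -0.3]
opening: 0.0653
grip_force: 0.0
```

Call:
{"api": "servo_tool", "payload": {"series": "6.5 0 0 4 -9.3 4 0;6.5 0 0 7 -18.6 8 0;6.5 0 0 9 -28 12 0;6.5 0 0 9 -37 16 0;6.5 0 0 9 -47.5 20.3 0;6.5 0 0 9 -47.5 20.3 0"}}

```text
clock: 22.0
tool_pos: [0.4776, -0.3815, 0.1805]
tcp_rot: [[0.391, 0.92, 0.002], [0.92, -0.391, 0.01], [0.01, -0.002, -1.0]]
contact_force: [-1.2, -0.2, -0.7]
opening: 0.0646
grip_force: 0.0
```

```bash
cat >> h.py <<'E'
def white(d,q,z,amin=30,rad=40,v=135):
    hsv=cv2.cvtColor(d["image"],cv2.COLOR_BGR2HSV); m=((hsv[...,2]>v)&(hsv[...,1]<60)).astype(np.uint8)*255; u=proj(d,q)[0]
    for c in cv2.findContours(m,0,1)[0]:
        if cv2.contourArea(c)>amin and np.hypot(*(c.reshape(-1,2).mean(0)-u))<rad:
            print(c.reshape(-1,2).mean(0).round(),cv2.contourArea(c),np.round(np.hstack([np.ravel(v) for v in cv2.minAreaRect((px2pl(d,c.reshape(-1,2)+0.,z)[:,:2]*1000).astype(np.float32))]),1))
E
python3 - <<'E'
from h import *
st(); q=[.507,-.318,.024]
for n in("top","side","wrist"):
    d=snap(n); print(n,proj(d,q)[0]); white(d,q,.022,rad=120 if n=="wrist" else 30)
    cv2.imwrite(f"pics/r_{n}.png",d["image"])
hsv=cv2.cvtColor(d["image"],cv2.COLOR_BGR2GRAY); x,y=proj(d,q)[0].astype(int); print(hsv[y-60:y+60:8,x-60:x+60:8])
E
```

```text
{'clock': 22.0, 'joint_pos': [-0.783, 0.465, 0.146, 1.257, 0.009, 1.19], 'tool_pos': [0.478, -0.381, 0.181], 'tcp_rot': [[0.391, 0.92, 0.002], [0.92, -0.391, 0.01], [0.01, -0.002, -1.0]], 'opening': 0.065}
top [369.11615607 211.4984506 ]
[375. 214.] 185.0 [ 499.3 -337.3   58.    38.    67.1]
side [323.70049939 149.58334466]
wrist [257.84392854 110.22916926]
[257. 132.] 1904.5 [ 496.8 -339.8   59.4   39.5   67.9]
[216.   7.] 873.0 [ 508.5 -216.5   19.1   63.5   66.6]
[[102 105 103 100  98 104 104 106 102 103 105 106 106  98 107]
 [ 99 103 107 104 103 102 108 101 107 108 106 100 102 103 101]
 [108 108 103 106 101 103 103 104 101 108 110 108 105 107 106]
 [104 104 102 106 106  99 103 104 108 106 105 106 108 110 102]
 [103 104 104 107 107 107 105 102 108 104 107 103 109 109 105]
 [109 106 103 106 103 102 106 104 105 104 106 105 102 102 105]
 [103 100 106 104 107 105 106 107 107 102 104 105 102 104 102]
 [104 104 100 102 110 102 180 183 184 184 108 105 107 105 105]
 [103 107 103 100  98  99 197 121  93 197  95 108 109 104 100]
 [104 105 102 102 105 100 196 139 115 196  66 104 107 103 103]
 [102 104 104 102 105 105 196 149 136 196  66 104 103 107 106]
 [105 100 103 108 101 104 196  71  26 195  66 106 106 105 101]
 [107 101 102 102 103 106 197  84  26 196  64 105 104 108 106]
 [104  96 101 102 108 106 196 155 147 197  68 102 105 108 104]
 [103 103 103 106 104 108  65  64  66  66  64 105 107 102 104]]
```

The cartridge now lies flat with its well and window up, at (0.498,-0.339). Next a vertical regrasp.

Call:
{"api": "servo_tool", "payload": {"series": "6.5 2 4.2 0 0 0 0.5;6.5 2 4.2 -5 0 0 0.5;6.5 2 4.2 -10 0 0 0.5;6.5 2 4.2 -15 0 0 0.5;6.5 2 4.2 -17.3 0 0 0.5;6.5 2 4.2 -17.6 0 0 0.5;6.5 2 4.2 -17.6 0 0 0.5;6.5 2 4.2 -17.6 0 0 0.5"}}

```text
clock: 23.15
tool_pos: [0.4974, -0.3442, 0.0047]
tcp_rot: [[0.389, 0.921, 0.003], [0.921, -0.389, 0.01], [0.01, -0.001, -1.0]]
contact_force: [0.3, -1.3, 0.6]
opening: 0.0655
grip_force: 0.0
```

Call:
{"api": "servo_tool", "payload": {"series": "4.5 0 0 0 0 0 0;0 0 0 0 0 0 0;0 0 0 0 0 0 0;0 0 0 0 0 0 0;0 0 0 0 0 0 0"}}

```text
clock: 23.78
tool_pos: [0.4963, -0.3426, 0.0031]
tcp_rot: [[0.388, 0.922, 0.001], [0.922, -0.388, 0.011], [0.011, -0.004, -1.0]]
contact_force: [1.0, 0.5, -0.7]
opening: -0.0002
grip_force: 0.0
```

Call:
{"api": "servo_tool", "payload": {"series": "0 0 0 4 0 0 0;0 0 0 9 0 0 0;0 0 0 14 0 0 4;0 0 0 18 0 0 9;0 0 5 18 0 0 13.9;0 0 8 18 0 0 13.9;0 0 8 18 0 0 13.9"}}

```text
clock: 24.65
tool_pos: [0.4962, -0.2608, 0.1835]
tcp_rot: [[0.153, 0.988, -0.002], [0.988, -0.153, 0.012], [0.011, -0.004, -1.0]]
contact_force: [-0.7, -0.6, -0.5]
opening: -0.0
grip_force: 0.0
```

Run:
```python
from h import *
st(); d=snap("wrist"); cv2.imwrite("pics/w6.png",d["image"])
for q in ([.555,-.107,.012],[.562,-.063,.012],[.547,-.156,.068]): print(proj(d,q)[0])
t=snap("top"); cv2.imwrite("pics/t6.png",t["image"])
```

```text
{'clock': 24.65, 'joint_pos': [-0.602, 0.362, -0.003, 1.214, 0.008, 1.122], 'tool_pos': [0.496, -0.261, 0.183], 'tcp_rot': [[0.153, 0.988, -0.002], [0.988, -0.153, 0.012], [0.011, -0.004, -1.0]], 'opening': -0.0}
[289.46801161  21.01054292]
[291.17059103 -29.36457586]
[293.87759506  66.03617041]
```

The fingers shut fully, so there was no grip. Find the block.

Run:
```python
from h import *
q=[.498,-.339,.024]
d=snap("top"); print(proj(d,q)); white(d,q,.024,rad=60)
d=snap("wrist"); print(proj(d,q)); white(d,q,.024,rad=200)
a=cv2.imread("pics/t6.png"); b=cv2.imread("pics/w6.png")
x,y=proj(snap("top"),q)[0].astype(int)
cv2.imwrite("pics/v10.png",np.hstack([cv2.resize(a[y-60:y+50,x-80:x+60],(394,310)),cv2.resize(b,(400,310))]))
```

```text
[[375.85322983 214.13505425]]
[368. 255.] 32.0 [ 369.5 -306.6   57.4    8.9    5.8]
[381. 248.] 48.5 [ 390.6 -345.9   21.6   40.1   57.3]
[331. 211.] 161.5 [ 514.3 -192.5   38.7   63.4   81.2]
[[266.40213998 234.3768182 ]]
[167. 271.] 1717.0 [ 364.5 -374.    64.4   60.7    5.4]
[151. 228.] 369.5 [ 358.3 -309.    64.    11.2    5.1]
[268. 227.] 880.5 [ 500.  -331.1   47.4   39.4   67.1]
[259. 116.] 1671.0 [ 514.7 -195.4   39.6   64.5   81.1]
[249.  71.] 306.5 [ 507.2 -152.4   10.    39.1   66.2]
[323.  69.] 48.5 [ 583.4 -161.6   18.4    4.    89.2]
[303.  50.] 11308.0 [ 542.2 -155.9  126.   178.5   81.2]
```

The block hasn't moved, so the grip was too shallow: only the fingertip ends touched it and the fingers folded over it. With the fingers part open the tips sit higher, so I can go lower, using the force reading to find the bench.

Run:
```python
from h import *
f=go([.498,-.339,.019+.06],67.3,0,-1)
```

```text
[  0.16  -7.53 -12.3 ] [ -0.6  -0.  -13.7]
```

Call:
{"api": "servo_tool", "payload": {"series": "5.3 0.2 -4 0 -0.6 0 -8;5.3 0.2 -7.5 -4 -0.6 0 -13.7;5.3 0.2 -7.5 -9 -0.6 0 -13.7;5.3 0.2 -7.5 -12.3 -0.6 0 -13.7;5.3 0.2 -7.5 -12.3 -0.6 0 -13.7;5.3 0.2 -7.5 -12.3 -0.6 0 -13.7"}}

```text
clock: 25.65
tool_pos: [0.499, -0.3388, 0.0614]
tcp_rot: [[0.385, 0.923, 0.001], [0.923, -0.385, -0.0], [0.0, 0.001, -1.0]]
contact_force: [0.9, -0.4, -0.2]
opening: 0.0527
grip_force: 0.0
```

Run:
```python
from h import *
f=go([.498,-.339,.019],67.3,0,-1)
q=[.498,-.339,.024]; d=snap("wrist"); print(proj(d,q)); white(d,q,.024,rad=80)
```

```text
[-0.1  -0.02 -6.14] [ 0.   0.1 -0. ]
[[253.94998804 213.46421143]]
[254. 210.] 3846.0 [ 498.3 -338.    62.1   39.4   67.2]
```

Call:
{"api": "servo_tool", "payload": {"series": "5.3 -0.1 0 -3 0 0 0;5.3 -0.1 0 -5.5 0 0 0;5.3 -0.1 0 -6.1 0 0 0;5.3 -0.1 0 -6.3 0 0 0;5.3 -0.1 0 -6.4 0 0 0;5.3 -0.1 0 -6.4 0 0 0"}}

```text
clock: 26.45
tool_pos: [0.498, -0.3383, -0.0028]
tcp_rot: [[0.385, 0.923, 0.001], [0.923, -0.385, -0.0], [0.0, 0.001, -1.0]]
contact_force: [0.9, 0.1, 0.8]
opening: 0.0531
grip_force: 0.0
```

Call:
{"api": "servo_tool", "payload": {"series": "4.2 0 0 0 0 0 0;3.5 0 0 0 0 0 0;3.5 0 0 0 0 0 0;2 0 0 0 0 0 0;2 0 0 0 0 0 0"}}

```text
clock: 27.08
tool_pos: [0.4976, -0.3379, -0.003]
tcp_rot: [[0.385, 0.923, 0.0], [0.923, -0.385, 0.0], [0.0, 0.0, -1.0]]
contact_force: [-1.1, 0.5, 6.7]
opening: 0.0326
grip_force: 58.9
```

Solid grip. Lift, turn to the reader's yaw and move over the pocket; then measure the pocket.

Call:
{"api": "servo_tool", "payload": {"series": "1 0 0 3 0 0 0;1 0 0 8 0 0 0;1 0 0 14 0 0 4;1 0.3 3 19 0 0 9;1 1.5 8 21 0 0 14;1 3 13 21 0 0 14;1 4.5 18 21 0 0 14;1 5 20 21 0 0 14"}}

```text
clock: 28.08
tool_pos: [0.5475, -0.1351, 0.2059]
tcp_rot: [[0.147, 0.989, -0.001], [0.989, -0.147, 0.001], [0.001, -0.001, -1.0]]
contact_force: [-0.1, -0.9, -0.9]
opening: 0.0328
grip_force: 59.7
```

Run:
```python
from h import *
import pickle
st(); w=snap("wrist"); cv2.imwrite("pics/w7.png",w["image"])
def dark(d,q,name):
    g=cv2.cvtColor(d["image"],cv2.COLOR_BGR2GRAY); u=proj(d,q)[0]; print(name,u)
    m=(g<140).astype(np.uint8)*255
    for c in cv2.findContours(m,cv2.RETR_LIST,1)[0]:
        a=cv2.contourArea(c)
        if a>200 and a<20000 and np.hypot(*(c.reshape(-1,2).mean(0)-u))<60: print(c.reshape(-1,2).mean(0).round(),a,np.round(np.hstack([np.ravel(v) for v in cv2.minAreaRect((px2pl(d,c.reshape(-1,2)+0.,.012)[:,:2]*1000).astype(np.float32))]),1))
q=[.562,-.063,.012]
d=dict(w); d["image"]=cv2.imread("pics/w1.png");T=np.eye(4);T[:3,:3]=[[0.391,.921,.001],[.921,-.391,0],[0,.001,-1]];T[:3,3]=[.4125,.0633,.2166];d["extrinsics"]=T@np.array(w["tool_from_camera"])
dark(d,q,"w1"); dark(pickle.load(open("top0.pkl","rb")),q,"top0"); dark(w,q,"now")
```

```text
{'clock': 28.075, 'joint_pos': [-0.355, 0.356, 0.047, 1.263, 0.001, 1.364], 'tool_pos': [0.548, -0.135, 0.206], 'tcp_rot': [[0.147, 0.989, -0.001], [0.989, -0.147, 0.001], [0.001, -0.001, -1.0]], 'opening': 0.033}
w1 [391.81748747 207.33714564]
[402. 208.] 1812.5 [576.1 -71.5  80.1  54.1  81.6]
[411. 232.] 12110.0 [ 568.9 -111.2  227.1  149.9   81.4]
top0 [288.70952187 196.95425008]
[331. 211.] 216.5 [ 515.4 -194.9   45.5   69.7   81.2]
[291. 192.] 334.5 [577.5 -69.4  79.6  53.5  81.9]
[305. 194.] 2570.5 [ 556.9 -108.7  228.1  181.1   81.2]
[296. 156.] 516.5 [697.1 -93.3 115.6  54.2  81.3]
[308. 157.] 1420.0 [ 692.9 -132.7  232.7   72.9   81.5]
now [258.62812495 107.11592803]
[270. 109.] 2558.0 [576.1 -70.3  79.3  52.7  81.6]
```

```bash
cat > ov.py <<'E'
from h import *
w=snap("wrist")
def mk(f,R,p):
    d=dict(w); d["image"]=cv2.imread(f); T=np.eye(4);T[:3,:3]=R;T[:3,3]=p; d["extrinsics"]=T@np.array(w["tool_from_camera"]); return d
d7=mk("pics/w7.png",[[0.147,0.989,-0.001],[0.989,-0.147,0.001],[0.001,-0.001,-1.0]],[.5475,-.1351,.2059])
d6=mk("pics/w6.png",[[0.153,0.988,-0.002],[0.988,-0.153,0.012],[0.011,-0.004,-1.0]],[.4962,-.2608,.1835])
E
python3 - <<'E'
from ov import *
a=np.radians(81.4); Y=np.array([np.cos(a),np.sin(a),0]); X=np.array([np.sin(a),-np.cos(a),0])
pk=np.array([.5762,-.0703,.012]); ax=pk-.095*Y
def box(d,o,z,hx,hy,s,off,X=X,Y=Y):
    P=[o*[1,1,0]+[0,0,z]+i*hx*X+j*hy*Y for i,j in((1,1),(1,-1),(-1,-1),(-1,1))]
    return ((proj(d,P)-off)*s).astype(np.int32)
def crop(d,c,h,s):
    off=np.array([c[0]-h,c[1]-h]);return cv2.resize(d["image"][off[1]:off[1]+2*h,off[0]:off[0]+2*h],None,fx=s,fy=s,interpolation=cv2.INTER_CUBIC),off
i7,o7=crop(d7,[268,105],50,4); 
cv2.polylines(i7,[box(d7,pk,.012,.0225,.0325,4,o7)],1,(0,0,255)); cv2.polylines(i7,[box(d7,pk,.021,.0225,.0325,4,o7)],1,(0,255,0))
i6,o6=crop(d6,[300,66],50,4) if 1 else 0
b=np.radians(81.4-90+74.5); x=np.array([np.cos(b),np.sin(b),0]); y=np.array([-np.sin(b),np.cos(b),0])
for s_ in(1,-1): cv2.polylines(i6,[box(d6,ax+s_*.0245*x,.084,.0025,.01,4,o6,x,y)],1,(0,0,255))
cv2.imwrite("pics/v10.png",np.hstack([i7,i6])); print(ax,pk)
E
```

```text
[ 0.56199414 -0.16423186  0.012     ] [ 0.5762 -0.0703  0.012 ]
```

View pics/v10.png

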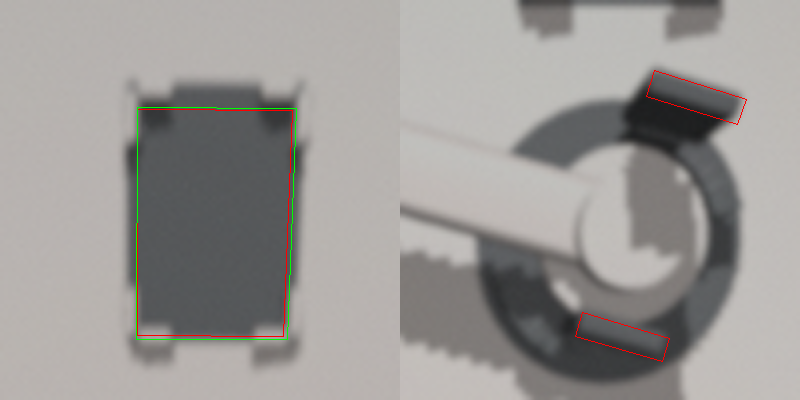

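Left crop: the dark pocket floor runs from row 83 to 340, about 3 mm further toward +y than my box. Right crop: both tabs (695,93) and (622,337) lie on the predicted rectangles. I'll re-measure the pocket with line profiles now that the arm is at rest.

```bash
cat > prof.py <<'E'
from ov import *
a=np.radians(81.4); Y=np.array([np.cos(a),np.sin(a),0]); X=np.array([np.sin(a),-np.cos(a),0]); pk=np.array([.5762,-.0703,.012])
def prof(d,o,v,n):
    g=cv2.cvtColor(d["image"],cv2.COLOR_BGR2GRAY).astype(np.float32); s=np.arange(-.055,.0551,.0005)
    u=proj(d,o+s[:,None]*v).astype(np.float32); q=cv2.remap(g,u[:,:1],u[:,1:],cv2.INTER_LINEAR).ravel()
    k=np.where(np.diff((q<135).astype(int))!=0)[0]; print(n,[(round(s[i]*1000,1),'+' if q[i+1]>q[i] else '-') for i in k])
E
python3 - <<'E'
from prof import *
st()
d1=mk("pics/w1.png",[[0.391,.921,.001],[.921,-.391,0],[0,.001,-1]],[.4125,.0633,.2166])
import pickle
for n,d in(("now",w),("w7",d7),("w1",d1),("top0",pickle.load(open("top0.pkl","rb")))):
    for dx in(-.006,0,.006): prof(d,pk+dx*X,Y,n+" Y")
    for dy in(-.008,.003,.012): prof(d,pk+dy*Y,X,n+" X")
E
```

```text
{'clock': 28.225, 'joint_pos': [-0.358, 0.357, 0.047, 1.263, -0.0, 1.362], 'tool_pos': [0.547, -0.137, 0.206], 'tcp_rot': [[0.149, 0.989, -0.001], [0.989, -0.149, 0.0], [0.0, -0.002, -1.0]], 'opening': 0.033}
now Y [(np.float64(-35.5), '-'), (np.float64(38.0), '+')]
now Y [(np.float64(-35.5), '-'), (np.float64(38.0), '+')]
now Y [(np.float64(-36.0), '-'), (np.float64(38.0), '+')]
now X [(np.float64(-27.0), '-'), (np.float64(24.5), '+')]
now X [(np.float64(-26.5), '-'), (np.float64(25.0), '+')]
now X [(np.float64(-27.0), '-'), (np.float64(25.0), '+')]
w7 Y [(np.float64(-33.5), '-'), (np.float64(40.0), '+')]
w7 Y [(np.float64(-33.5), '-'), (np.float64(40.0), '+')]
w7 Y [(np.float64(-33.5), '-'), (np.float64(39.5), '+')]
w7 X [(np.float64(-26.5), '-'), (np.float64(25.0), '+')]
w7 X [(np.float64(-26.5), '-'), (np.float64(25.0), '+')]
w7 X [(np.float64(-26.5), '-'), (np.float64(25.0), '+')]
w1 Y [(np.float64(-35.0), '-'), (np.float64(38.5), '+')]
w1 Y [(np.float64(-35.0), '-'), (np.float64(38.5), '+')]
w1 Y [(np.float64(-35.0), '-'), (np.float64(38.5), '+')]
w1 X [(np.float64(-27.0), '-'), (np.float64(25.0), '+')]
w1 X [(np.float64(-27.0), '-'), (np.float64(25.0), '+')]
w1 X [(np.float64(-27.0), '-'), (np.float64(25.0), '+')]
top0 Y [(np.float64(-34.0), '-'), (np.float64(40.0), '+')]
top0 Y [(np.float64(-34.5), '-'), (np.float64(40.5), '+')]
top0 Y [(np.float64(-35.0), '-'), (np.float64(40.5), '+')]
top0 X [(np.float64(-25.5), '-'), (np.float64(28.0), '+')]
top0 X [(np.float64(-26.0), '-'), (np.float64(27.0), '+')]
top0 X [(np.float64(-25.5), '-'), (np.float64(27.0), '+')]
```

Run:
```python
from prof import *
s=robot.sense(); p=np.array(s["tool_pos"]); R=np.array(s["tcp_rot"]); L=R[:,0]; C=R[:,1]
o=p+[0,0,.003+.020]
print(proj(w,o))
g=cv2.cvtColor(w["image"],cv2.COLOR_BGR2GRAY).astype(np.float32)
for c in(-.012,-.006,0,.006,.012):
    t=np.arange(-.06,.0601,.001); u=proj(w,o+c*C+t[:,None]*L).astype(np.float32); q=cv2.remap(g,u[:,:1],u[:,1:],cv2.INTER_LINEAR).ravel()
    print(c,q[::2].astype(int))
```

```text
[[255.06194663 253.98792452]]
-0.012 [ 92  90  94  94  92  93  94  89  91  93  92  90  92  94 138 176 176 167
 151 154 169 171 177 178 178 178 178 178 178 178 178 177 178 178 178 178
 179 178 178 179 178 178 177 132 175 119 118 115 116 162 178 179 180 162
 180 180 181 180 181 181 180]
-0.006 [ 56  55  54  55  54  58  61  63  89  90  91  90  94  93 142 176 176 137
 107 100 104 104 107 111 112 111 112 113 116 118 130 177 178 178 178 135
  91  83  94 145 177 178 177 133 175 120 118 113 147 177 179 180 157 153
 179 180 180 180 180 180 180]
0 [ 91  90  80  58  60  59  58  57  66  65  58  59  57  59 136 176 177 105
  11  11  14  12  13  11  12  12  11  13  12  12  62 177 177 165  77  14
  12  12  12  22  85 170 177 131 175 121 118 121 175 178 180 170  87  85
  86  85 118 180 180 180 156]
0.006 [ 57  55  55  55  56  61  73  87  60  56  56  57  54  54 128 176 175 134
  91  92  86  86  90  92  95  97  96 101 101 106 119 177 177 178 177 137
  92  84  93 134 177 178 177 133 175 121 118 121 177 178 151 146 173 115
  84  85  85 123 179 180 180]
0.012 [ 57  57  67  90  90  92  92  87  58  57  57  57  57  57 127 176 176 176
 176 176 177 176 177 177 177 177 177 177 176 177 177 177 177 177 178 178
 177 178 177 178 178 178 177 133 175 121 118 117 114 110  77  85  66  62
  57  77  86 168 180 180 169]
```

The block sits about 1 mm back along the grip. The pocket centre is at (0.5758,-0.0685), so the TCP target is (0.5754,-0.0676). Move over it and lower.

Call:
{"api": "servo_tool", "payload": {"series": "1 1.5 4 0 0 0 0;1 2.8 6.9 0 0 0 0;1 2.8 6.9 -5 0 0 0;1 2.8 6.9 -10 0 0 0;1 2.8 6.9 -14 0 0 0;1 2.8 6.9 -17 0 0 0;1 2.8 6.9 -17.4 0 0 0;1 2.8 6.9 -17.4 0 0 0"}}

```text
clock: 29.28
tool_pos: [0.5757, -0.0699, 0.0328]
tcp_rot: [[0.152, 0.988, -0.0], [0.988, -0.152, 0.001], [0.001, -0.0, -1.0]]
contact_force: [0.8, 0.2, -0.7]
opening: 0.0327
grip_force: 59.8
```

Run:
```python
from h import *
st(); go([.5754,-.0676,.029],81.4,0,-1)
```

```text
{'clock': 29.275, 'joint_pos': [-0.23, 0.495, -0.207, 0.869, 0.001, 1.493], 'tool_pos': [0.576, -0.07, 0.033], 'tcp_rot': [[0.152, 0.988, -0.0], [0.988, -0.152, 0.001], [0.001, -0.0, -1.0]], 'opening': 0.033}
[-0.03  0.23 -2.28] [-0.  -0.   0.1]
```

Call:
{"api": "servo_tool", "payload": {"series": "1 0 0.2 0 0 0 0;1 0 0.2 -0.8 0 0 0;1 0 0.2 -1.4 0 0 0;1 0 0.2 -1.9 0 0 0;1 0 0.2 -2.1 0 0 0;1 0 0.2 -2.1 0 0 0"}}

```text
clock: 30.02
tool_pos: [0.5752, -0.0666, 0.0109]
tcp_rot: [[0.15, 0.989, -0.001], [0.989, -0.15, 0.001], [0.001, -0.001, -1.0]]
contact_force: [-0.1, -0.4, -0.4]
opening: 0.0321
grip_force: 59.8
```

It is below the guide tops with no contact, so it is inside the pocket. Set down and release.

Call:
{"api": "servo_tool", "payload": {"series": "1 0 0 -0.15 0 0 0;1 0 0 -0.2 0 0 0;1 0 0 -0.2 0 0 0;4 0 0 -0.2 0 0 0;5 0 0 -0.1 0 0 0;5.5 0 0 -0.1 0 0 0;5.5 0 0 3 0 0 0;5.5 0 0 7 0 0 0"}}

```text
clock: 31.02
tool_pos: [0.5741, -0.0664, 0.0809]
tcp_rot: [[0.15, 0.989, -0.003], [0.989, -0.15, 0.002], [0.001, -0.004, -1.0]]
contact_force: [0.2, -0.4, 0.2]
opening: 0.0554
grip_force: 0.0
```

Call:
{"api": "servo_tool", "payload": {"series": "6.5 0 0 5 0 0 0;7 -1 -4 8 0 0 0;7.5 -2 -9 9 0 0 0;7.5 -2.5 -13 9 0 0 0;7.5 -2.5 -13 9 0 0 0"}}

```text
clock: 31.65
tool_pos: [0.5501, -0.1995, 0.1714]
tcp_rot: [[0.154, 0.988, 0.0], [0.988, -0.154, 0.0], [0.0, 0.0, -1.0]]
contact_force: [0.8, 0.4, -0.5]
opening: 0.0749
grip_force: 0.0
```

Run:
```python
from h import *
st(); q=[.5758,-.0685,.036]
for n in("top","wrist"):
    d=snap(n); print(n,proj(d,q)); cv2.imwrite(f"pics/f_{n}.png",d["image"])
    g=cv2.cvtColor(d["image"],cv2.COLOR_BGR2GRAY).astype(np.float32)
    a=np.radians(81.4); Y=np.array([np.cos(a),np.sin(a),0]); X=np.array([np.sin(a),-np.cos(a),0])
    for v,o in((Y,X),(X,Y)):
      for k in(-.013,.013):
        t=np.arange(-.04,.0401,.002); u=proj(d,np.array(q)+k*o+t[:,None]*v).astype(np.float32); print(cv2.remap(g,u[:,:1],u[:,1:],cv2.INTER_LINEAR).ravel().astype(int))
```

```text
{'clock': 31.65, 'joint_pos': [-0.456, 0.409, 0.035, 1.197, 0.0, 1.269], 'tool_pos': [0.55, -0.199, 0.171], 'tcp_rot': [[0.154, 0.988, 0.0], [0.988, -0.154, 0.0], [0.0, 0.0, -1.0]], 'opening': 0.075}
top [[290.9365769  191.66486719]]
[121 120 115 106 103 105 126 149 168 169 169 170 170 170 170 169 168 168
 169 170 170 169 170 170 171 170 170 170 169 169 170 170 170 169 164 153
 123  97 119 133 151]
[120 119 113 106 125 132 129 151 171 171 170 169 170 170 170 171 172 171
 171 172 172 172 172 172 172 172 171 171 171 171 171 171 171 169 160 142
 110  91 123 136 127]
[171 171 171 171 171 163 147 118 100  88 113 138 161 168 171 171 161 144
 100  61  37  29  34  93 134 161 168 172 172 154 120 130 145 161 169 171
 171 171 171 172 172]
[171 172 172 172 172 161 145 116 100  91 114 138 160 168 171 171 167 161
 132 109  87  74  72 122 151 167 170 172 172 154 121 123 136 159 169 172
 171 171 171 171 171]
wrist [[261.43213475  43.51520179]]
[111  95  87  87  63 100 147 174 174 174 174 175 174 174 174 174 173 173
 174 173 173 173 173 172 172 172 172 172 172 172 172 171 170 170 133 135
 162 169  84   0   0]
[111  96  99 100  63  97 151 174 175 174 174 174 174 173 173 174 174 173
 174 173 174 173 173 173 172 172 172 172 171 171 170 171 171 171 132 152
 166 169  68   0   0]
[174 174 174 173 173 174 174 169 109  90 141 173 174 174 174 173 164  66
  13  16  15  14  53 151 174 174 173 174 173 144  86  94 154 173 173 172
 173 174 173 173 173]
[172 171 171 172 171 171 171 153  77  68 146 172 171 172 172 171 161 102
  52  27  26  50  99 159 172 172 172 172 170 140  73  65 144 171 172 171
 171 170 171 171 171]
```

The cartridge is seated: the 56x36 mm top face shows level at z 36 mm, centred on the pocket. Now the clamp: hover over its axis with the fingers along the tab line.

Call:
{"api": "servo_tool", "payload": {"series": "7.8 0.3 1 0 0 0 9.4;7.8 0.6 2 0 0 0 18.8;7.8 1 3 0 0 0 28;7.8 1.1 3.7 0 0 0 37.4;7.8 1.1 3.7 0 0 0 46.8;7.8 1.1 3.7 -1 0 0 56;7.8 1.1 3.7 -2 0 0 65.4;7.8 1.1 3.7 -3 0 0 74.8"}}

```text
clock: 32.75
tool_pos: [0.5613, -0.1579, 0.1407]
tcp_rot: [[-0.918, 0.397, -0.002], [0.397, 0.918, 0.0], [0.001, -0.0, -1.0]]
contact_force: [0.2, 0.0, 0.0]
opening: 0.0781
grip_force: 0.0
```

Call:
{"api": "servo_tool", "payload": {"series": "7.8 0 0 0 0 0 0;7.8 0 0 0 0 0 0;7.8 0 0 0 0 0 0"}}

```text
clock: 33.12
tool_pos: [0.5618, -0.1595, 0.1418]
tcp_rot: [[-0.914, 0.405, -0.0], [0.405, 0.914, -0.001], [-0.0, -0.001, -1.0]]
contact_force: [0.6, -0.3, -0.5]
opening: 0.078
grip_force: 0.0
```

Run:
```python
from h import *
st(); d=snap("wrist"); cv2.imwrite("pics/w8.png",d["image"])
s=robot.sense(); C=np.array(s["tcp_rot"])[:,1]; o=np.array([.561,-.1625,.084]); T=np.array(s["tcp_rot"])[:,0]
g=cv2.cvtColor(d["image"],cv2.COLOR_BGR2GRAY).astype(np.float32); print(proj(d,o))
t=np.arange(-.04,.0401,.001)
for k in(-.005,0,.005):
    u=proj(d,o+k*T+t[:,None]*C).astype(np.float32); q=cv2.remap(g,u[:,:1],u[:,1:],cv2.INTER_LINEAR).ravel().astype(int); print(k,q)
for c in(-.0245,.0245):
    u=proj(d,o+c*C+np.arange(-.02,.0201,.001)[:,None]*T).astype(np.float32); print(c,cv2.remap(g,u[:,:1],u[:,1:],cv2.INTER_LINEAR).ravel().astype(int))
```

```text
{'clock': 33.125, 'joint_pos': [-0.385, 0.42, -0.026, 1.125, -0.001, 0.032], 'tool_pos': [0.562, -0.159, 0.142], 'tcp_rot': [[-0.914, 0.405, -0.0], [0.405, 0.914, -0.001], [-0.0, -0.001, -1.0]], 'opening': 0.078}
[[251.38241144 204.26316629]]
-0.005 [109 148 164 167 166 167 166 167 166 167 164 148 122  99  80  78  79  79
  72  80 124 157 166 167 165 162 151 130 116 109  99  90  84  82  81  80
  80  80  83  87  91  92  90  84  71  60  56  56  58  62  72  82  93  91
  88  90 105 132 153 164 165 145  95  66  74  79  85 108 144 164 169 169
 168 168 169 168 168 168 169 168 167]
0 [154 166 167 167 167 165 159 149 145 140 134 130 116 100  83  77  80  80
  72  55  49  64  68  60  53  48  49  50  53  64  81  94 105 117 132 147
 156 159 147 123 110 108 108 109 111 113 119 133 144 150 151 141 116  89
  77  80  86  86  84  80  71  50  39  54  73  80  85 109 146 166 168 168
 168 169 168 169 168 168 169 168 168]
0.005 [139 151 159 162 152 129 111 106 107 106 106 107 107 100  84  76  78  80
  73  57  46  47  53  53  51  61  82 100 106 111 129 153 165 168 168 168
 168 165 150 125 110 108 107 108 108 108 107 108 108 108 108 108 109 114
 131 144 125  85  67  65  53  34  36  56  73  80  88 114 152 169 169 168
 168 169 168 168 168 168 169 168 169]
-0.0245 [167 167 167 167 167 167 167 168 167 158 134 102  82  79  77  78  79  78
  78  78  78  78  78  76  76  77  76  76  76  67  53  44  47  51  53  53
  52  52  51  51  52]
0.0245 [168 168 167 168 168 168 168 167 168 160 136 104  84  78  78  79  78  78
  79  78  77  78  77  78  77  77  79  79  78  70  53  39  35  37  39  44
  50  57  63  73  77]
```

Both tab tops show symmetrically about (0.561,-0.1625), with the closing axis aligned. Descend and squeeze.

Call:
{"api": "servo_tool", "payload": {"series": "7.8 -0.1 -0.3 -3 0 0 0;7.8 -0.1 -0.3 -6 0 0 0;7.8 -0.1 -0.3 -8.5 0 0 0;7.8 -0.1 -0.3 -9.1 0 0 0;7.8 -0.1 -0.3 -9.1 0 0 0;7.8 -0.1 -0.3 -9.1 0 0 0;6 -0.1 -0.3 -9.1 0 0 0"}}

```text
clock: 34.05
tool_pos: [0.5613, -0.1631, 0.0513]
tcp_rot: [[-0.915, 0.404, 0.001], [0.404, 0.915, -0.001], [-0.001, -0.001, -1.0]]
contact_force: [0.2, 0.4, -0.3]
opening: 0.0615
grip_force: 0.0
```

Call:
{"api": "servo_tool", "payload": {"series": "5 0 0 0 0 0 0;4.4 0 0 0 0 0 0;3.8 0 0 0 0 0 0;3.5 0 0 0 0 0 0;3.5 0 0 0 0 0 0"}}

```text
clock: 34.67
tool_pos: [0.5618, -0.1625, 0.0525]
tcp_rot: [[-0.915, 0.404, 0.003], [0.404, 0.915, -0.0], [-0.002, 0.001, -1.0]]
contact_force: [-1.4, 4.4, 11.8]
opening: 0.0354
grip_force: 21.2
```

```bash
python3 -c "
from h import *
st(); s=robot.sense(); print(s['contact_force'],s['torque'],s['grip_force'])"
```

```text
{'clock': 34.675, 'joint_pos': [-0.39, 0.483, -0.17, 0.915, 0.001, 0.025], 'tool_pos': [0.562, -0.163, 0.053], 'tcp_rot': [[-0.915, 0.404, 0.003], [0.404, 0.915, -0.0], [-0.002, 0.001, -1.0]], 'opening': 0.035}
[-1.37598617  4.35419971 11.84296106] [0.57370875 0.3523126  0.04233386] 21.182443499565125
```

Grip is 21 N against springs of at most 5.5 N each, so both tabs are fully in. Turn clockwise, keeping the squeeze.

Call:
{"api": "servo_tool", "payload": {"series": "3.5 -0.05 0 0 0 0 -5;3.5 -0.05 0 0 0 0 -12;3.5 -0.05 0 0 0 0 -20;3.5 -0.05 0 0 0 0 -28;3.5 -0.05 0 0 0 0 -36;3.5 -0.05 0 0 0 0 -44;3.5 -0.05 0 0 0 0 -50;3.5 -0.05 0 0 0 0 -50"}}

```text
clock: 35.67
tool_pos: [0.5615, -0.1626, 0.0525]
tcp_rot: [[-0.278, 0.961, 0.003], [0.961, 0.278, 0.0], [-0.0, 0.003, -1.0]]
contact_force: [-2.1, 2.9, 11.7]
opening: 0.0351
grip_force: 21.1
```

Run:
```python
from h import *
st(); s=robot.sense(); print(s['contact_force'],s['torque'],s['grip_force']); go([.561,-.1625,.07],81.4,0,-1)
```

```text
{'clock': 35.675, 'joint_pos': [-0.391, 0.483, -0.171, 0.915, 0.002, 0.898], 'tool_pos': [0.562, -0.163, 0.052], 'tcp_rot': [[-0.278, 0.961, 0.003], [0.961, 0.278, 0.0], [-0.0, 0.003, -1.0]], 'opening': 0.035}
[-2.13969684  2.88166197 11.71062507] [ 0.52588346  0.32018676 -0.09182706] 21.114250123500824
[-0.05  0.01 -0.15] [  0.    0.2 -24.8]
```

Call:
{"api": "servo_tool", "payload": {"series": "3.5 0 0 0 0 0 -7;3.5 0 0 0 0 0 -14;3.5 0 0 0 0 0 -20;3.5 0 0 0 0 0 -25;3.5 0 0 0 0 0 -25;3.5 0 0 0 0 0 -25"}}

```text
clock: 36.42
tool_pos: [0.5615, -0.1625, 0.0525]
tcp_rot: [[0.153, 0.988, 0.003], [0.988, -0.153, 0.001], [0.001, 0.003, -1.0]]
contact_force: [-1.6, 4.0, 11.7]
opening: 0.0352
grip_force: 21.2
```

```bash
cat > arm.py <<'E'
from h import *
# angle of the clamp arm in the top view at z=.046: sample circles about the axis
d=snap("top"); g=cv2.cvtColor(d["image"],cv2.COLOR_BGR2GRAY).astype(np.float32)
cv2.imwrite("pics/arm%d.png"%(robot.sense()["clock"]*100),d["image"])
for r in (.085,.095,.105):
    a=np.radians(np.arange(60,106,2)); u=proj(d,np.c_[.5625+r*np.cos(a),-.1605+r*np.sin(a),0*a+.046]).astype(np.float32); print(r,cv2.remap(g,u[:,:1],u[:,1:],cv2.INTER_LINEAR).ravel().astype(int))
E
python3 - <<'E'
from h import *
import arm
st(); s=robot.sense(); print(s['contact_force'],s['torque'],s['grip_force'])
E
```

```text
0.085 [174 173 170 153 131 138 162 140 170 173 173 173 168 152 144 160 168 154
 120  89 109 149 169]
0.095 [174 174 173 170 151 119 157 174 173 173 173 174 174 172 159 153 163 123
  94 116 153 174 174]
0.105 [174 173 173 173 166 136 129 158 159 173 172 169 161 154 169 172 151 101
 108 150 174 174 174]
{'clock': 36.475, 'joint_pos': [-0.391, 0.482, -0.171, 0.915, 0.002, 1.333], 'tool_pos': [0.561, -0.162, 0.053], 'tcp_rot': [[0.153, 0.988, 0.003], [0.988, -0.153, 0.001], [0.001, 0.003, -1.0]], 'opening': 0.036}
[-0.49640336  2.27276322 11.19579795] [ 0.64941646  0.35334612 -0.07466651] 21.16041451692581
```

The arm shows over the cartridge (bright pad from about 73° to 88°). Release and rise.

Call:
{"api": "servo_tool", "payload": {"series": "4.5 0 0 0 0 0 0;5.5 0 0 0 0 0 0;7 0 0 0 0 0 0;8 0 0 0 0 0 0;8 0 0 0 0 0 0;8 0 0 4 0 0 0;8 0 0 9 0 0 0;8 0 0 9 0 0 0"}}

```text
clock: 37.48
tool_pos: [0.5631, -0.1641, 0.1448]
tcp_rot: [[0.154, 0.988, 0.007], [0.988, -0.154, -0.003], [-0.001, 0.008, -1.0]]
contact_force: [-0.1, 0.4, -0.4]
opening: 0.0802
grip_force: 0.0
```

```bash
cat > tab.py <<'E'
from h import *
st(); d=snap("wrist"); cv2.imwrite("pics/w9.png",d["image"])
g=cv2.cvtColor(d["image"],cv2.COLOR_BGR2GRAY).astype(np.float32); o=np.array([.561,-.1625,.084])
for ang in(-11,-8.6,-6):
    a=np.radians(ang);C=np.array([np.cos(a),np.sin(a),0]);T=np.array([-np.sin(a),np.cos(a),0])
    for k in(-.006,.006):
        t=np.arange(-.034,.0341,.001);u=proj(d,o+k*T+t[:,None]*C).astype(np.float32); q=cv2.remap(g,u[:,:1],u[:,1:],cv2.INTER_LINEAR).ravel().astype(int); print(ang,k,q[:20],q[-20:])
E
python3 tab.py
```

```text
{'clock': 37.475, 'joint_pos': [-0.392, 0.416, -0.024, 1.123, 0.0, 1.333], 'tool_pos': [0.563, -0.164, 0.145], 'tcp_rot': [[0.154, 0.988, 0.007], [0.988, -0.154, -0.003], [-0.001, 0.008, -1.0]], 'opening': 0.08}
-11 -0.006 [165 165 166 165 165 166 162 141 106  81  76  72  75 105 139 145 127 108
  96  87] [115 134 155 159 145 119  98  80  73  75  79  91 122 152 164 164 164 165
 165 164]
-11 0.006 [166 166 166 166 166 165 159 128  91  78  76  68  46  29  28  35  38  57
 100 143] [124  81  55  49  44  34  36  55  72  78  80  98 135 160 165 165 165 165
 165 165]
-8.6 -0.006 [165 166 166 166 165 164 157 133  96  77  75  75  93 130 156 153 130 109
 100  93] [112 132 150 152 135 108  87  70  71  75  78  91 128 155 164 165 165 165
 164 164]
-8.6 0.006 [166 165 165 166 165 165 161 136  96  79  77  70  54  32  27  34  40  44
  72 120] [144 106  68  52  48  39  34  49  68  78  79  92 125 154 165 165 165 165
 165 166]
-6 -0.006 [165 165 165 166 165 165 155 126  94  82  81  91 120 151 162 152 126 108
 103  99] [108 126 144 146 125  98  76  65  71  77  80 101 136 159 165 165 164 165
 165 164]
-6 0.006 [165 165 165 166 166 165 163 145 107  81  77  74  58  34  26  32  41  42
  50  90] [156 133  91  58  50  42  31  43  63  76  78  84 113 147 163 165 165 165
 165 165]
```

Tab span reads about 53 mm against 55 before, but the arm was still settling. Re-measure at rest.

Call:
{"api": "servo_tool", "payload": {"series": "8 0 0 0 0 0 0;8 0 0 0 0 0 0;8 0 0 0 0 0 0;8 0 0 0 0 0 0"}}

```text
clock: 38.02
tool_pos: [0.5595, -0.1626, 0.1396]
tcp_rot: [[0.154, 0.988, -0.002], [0.988, -0.154, 0.001], [0.001, -0.002, -1.0]]
contact_force: [0.3, 0.4, -0.2]
opening: 0.0802
grip_force: 0.0
```

```bash
cat > span.py <<'E'
from h import *
def span(d,ang,o=[.561,-.1625,.084]):
    g=cv2.cvtColor(d["image"],cv2.COLOR_BGR2GRAY).astype(np.float32); a=np.radians(ang);C=np.array([np.cos(a),np.sin(a),0]);T=np.array([-np.sin(a),np.cos(a),0])
    for k in(-.006,-.003,0,.003,.006):
        t=np.arange(-.034,.0341,.0005);u=proj(d,np.array(o)+k*T+t[:,None]*C).astype(np.float32); q=cv2.remap(g,u[:,:1],u[:,1:],cv2.INTER_LINEAR).ravel()
        print(k, 1000*t[np.where((q<105)&(t<-.02))[0][0]].round(4), 1000*t[np.where((q<105)&(t>.02))[0][-1]].round(4),end=' | ')
    print()
E
python3 - <<'E'
from span import *
st(); d=snap("wrist"); cv2.imwrite("pics/w10.png",d["image"]); span(d,-8.6)
e=dict(d); e["image"]=cv2.imread("pics/w8.png");T=np.eye(4);T[:3,:3]=[[-0.914,0.405,0],[0.405,0.914,-0.001],[0,-0.001,-1.0]];T[:3,3]=[.5618,-.1595,.1418];e["extrinsics"]=T@np.array(d["tool_from_camera"]); span(e,66.1)
E
```

```text
{'clock': 38.025, 'joint_pos': [-0.392, 0.42, -0.031, 1.122, 0.001, 1.333], 'tool_pos': [0.56, -0.163, 0.14], 'tcp_rot': [[0.154, 0.988, -0.002], [0.988, -0.154, 0.001], [0.001, -0.002, -1.0]], 'opening': 0.08}
-0.006 -26.0 26.5 | -0.003 -26.0 26.5 | 0 -25.5 26.5 | 0.003 -25.5 26.5 | 0.006 -25.5 26.5 | 
-0.006 -27.0 26.5 | -0.003 -27.5 26.5 | 0 -27.0 26.5 | 0.003 -27.5 26.5 | 0.006 -27.5 26.5 |
```

Run:
```python
from span import *
d=snap("wrist"); g=cv2.cvtColor(d["image"],cv2.COLOR_BGR2GRAY).astype(np.float32)
e=dict(d); e["image"]=cv2.imread("pics/w8.png");T=np.eye(4);T[:3,:3]=[[-0.914,0.405,0],[0.405,0.914,-0.001],[0,-0.001,-1.0]];T[:3,3]=[.5618,-.1595,.1418];e["extrinsics"]=T@np.array(d["tool_from_camera"])
for n,dd,ang in(("now",d,-8.6),("before",e,66.1)):
    g=cv2.cvtColor(dd["image"],cv2.COLOR_BGR2GRAY).astype(np.float32);a=np.radians(ang);C=np.array([np.cos(a),np.sin(a),0]);T=np.array([-np.sin(a),np.cos(a),0])
    for c in(-.0248,-.0238,.0238,.0248):
        t=np.arange(-.018,.0181,.001);u=proj(dd,np.array([.561,-.1625,.084])+c*C+t[:,None]*T).astype(np.float32);print(n,c,cv2.remap(g,u[:,:1],u[:,1:],cv2.INTER_LINEAR).ravel().astype(int))
    for k in (-.006,0,.006):
        t=np.arange(-.031,.0311,.0005);u=proj(dd,np.array([.561,-.1625,.084])+k*T+t[:,None]*C).astype(np.float32);q=cv2.remap(g,u[:,:1],u[:,1:],cv2.INTER_LINEAR).ravel().astype(int);print(n,k,q[:28],q[-28:])
```

```text
now -0.0248 [164 164 165 164 164 164 164 164 154 130  98  82  79  81  81  81  80  79
  80  80  80  80  80  79  78  78  78  78  75  67  60  61  62  66  70  72
  75]
now -0.0238 [164 164 164 164 165 164 165 163 153 128  97  78  76  77  76  76  76  76
  77  76  76  76  78  78  77  78  77  76  71  61  52  49  51  53  57  62
  67]
now 0.0238 [105 104 104 103 104 104 105 107 101  89  79  74  75  74  74  75  74  74
  71  73  73  73  73  72  72  72  71  70  64  51  48  48  49  49  49  48
  47]
now 0.0248 [109 110 110 110 110 111 117 124 118  97  83  77  76  76  77  76  77  76
  77  76  76  77  77  77  78  77  76  75  66  55  51  51  52  52  51  50
  50]
now -0.006 [165 165 165 165 165 165 161 154 143 123 104  89  81  77  76  75  72  72
  74  93 115 137 149 156 147 136 121 112] [157 152 142 130 119 109 102  92  83  72  67  67  72  76  76  76  76  83
  94 114 135 153 160 165 165 164 164 164]
now 0 [166 165 165 165 166 166 163 158 145 129 107  92  81  79  78  77  72  66
  56  46  37  36  38  44  47  49  48  47] [ 55  59  63  66  64  57  48  40  36  38  49  60  67  73  77  77  78  81
  91 105 12
[... 962 characters left out ...]
4 160 152 141 128 115 103  92  82  79  77  78  79  80  78  76
  74  81  94 116 137 155 162 167 167 168] [155 161 165 167 168 165 159 147 126 102  81  70  69  74  78  80  82  85
  95 108 127 144 159 164 168 169 168 167]
before 0 [131 129 127 125 123 118 112 105  98  91  82  78  77  79  80  81  80  77
  71  63  54  49  48  54  59  64  62  59] [ 84  83  83  80  75  69  59  48  40  38  44  54  66  73  78  80  83  86
  95 110 130 147 162 166 168 169 169 169]
before 0.006 [107 106 106 106 106 106 107 103  98  90  83  77  76  77  78  80  80  77
  71  64  56  50  46  47  50  54  56  56] [ 76  62  52  50  47  43  36  31  30  36  46  59  69  76  80  81  82  86
  94 114 134 152 163 169 169 169 169 169]
```

The tab plateaus are in the same places as before in both pictures (the shadowed background skewed the threshold). So both tabs are fully out, and the angle is within 1° of closed. Rise clear and do a last check of the cartridge and the bystanders.

Call:
{"api": "servo_tool", "payload": {"series": "8 0 0 5 0 0 0;8 -2 -6 10 0 0 0;8 -4 -12 12 0 0 0;8 -4 -16 12 0 0 0;8 -4 -16 12 0 0 0"}}

```text
clock: 38.75
tool_pos: [0.5193, -0.3271, 0.2605]
tcp_rot: [[0.159, 0.987, 0.001], [0.987, -0.159, -0.001], [-0.001, 0.001, -1.0]]
contact_force: [-0.3, 1.0, 0.6]
opening: 0.0799
grip_force: 0.0
```

Run:
```python
from h import *
import pickle
t=snap("top"); z=pickle.load(open("top0.pkl","rb")); f=cv2.imread("pics/f_top.png")
for n,q,h in(("rack",[.768,.166,.08],25),("bottle",[.55,.39,.05],30),("carton",[.375,-.369,.045],10)):
    u=proj(t,q)[0].astype(int); s=np.s_[u[1]-h:u[1]+h,u[0]-h:u[0]+h]; print(n,cv2.absdiff(t["image"][s],z["image"][s]).mean())
g=cv2.cvtColor(t["image"],cv2.COLOR_BGR2GRAY).astype(np.float32); g0=cv2.cvtColor(f,cv2.COLOR_BGR2GRAY).astype(np.float32)
a=np.radians(81.4); Y=np.array([np.cos(a),np.sin(a),0]); X=np.array([np.sin(a),-np.cos(a),0])
for k in(-.015,.0155):
    u=proj(t,np.array([.5758,-.0685,.036])+k*X+np.arange(-.04,.0401,.002)[:,None]*Y).astype(np.float32)
    for G in(g0,g): print(cv2.remap(G,u[:,:1],u[:,1:],cv2.INTER_LINEAR).ravel().astype(int))
import arm; st()
```

```text
rack 2.8133333333333335
bottle 2.444259259259259
carton 3.859166666666667
[120 119 113 104 111 115 118 137 157 160 163 167 167 167 165 160 155 157
 160 166 163 162 165 167 168 167 166 165 160 158 161 161 162 161 158 151
 118 102 144 152 148]
[117 116 110 101 108 111 114 134 153 155 158 162 163 163 161 156 151 153
 156 162 158 157 158 162 164 163 162 160 155 153 156 157 157 156 153 146
 114  99 140 149 146]
[120 119 116 112 123 130 128 149 171 171 170 169 170 172 172 172 171 171
 171 171 171 172 172 170 168 170 172 172 172 172 171 171 171 169 164 147
 119  95 140 155 139]
[115 117 114 107 117 124 125 143 162 162 154 141 138 140 146 150 154 152
 153 163 164 164 164 161 154 150 154 164 166 167 167 167 167 165 160 143
 116  93 136 151 135]
0.085 [167 167 164 147 125 133 156 134 162 165 165 166 162 146 138 154 163 150
 116  85 104 144 163]
0.095 [167 167 167 164 145 114 150 167 167 167 167 167 168 166 153 147 156 118
  91 111 147 167 167]
0.105 [166 167 167 166 161 131 123 152 153 166 165 163 155 148 163 165 145  97
 103 144 167 167 167]
{'clock': 38.85, 'joint_pos': [-0.66, 0.457, 0.337, 1.452, 0.001, 1.066], 'tool_pos': [0.52, -0.323, 0.26], 'tcp_rot': [[0.155, 0.988, -0.001], [0.988, -0.155, 0.002], [0.002, -0.001, -1.0]], 'opening': 0.08}
```

The cartridge hasn't moved, the clamp arm lies across it, and the bystanders are where they were. Handing in.

```bash
python3 -c "
from rig import robot
print(robot.job_done())"
```

```text
the job is handed in; nothing more can be done
None
```

I turned the cartridge face up and set it between the reader's guides, closed the clamp over it with both tabs back out, left the bystanders where they stood, and handed the job in at about 39 s; no verdict came back.

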